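# Pin the wash tub onto the shaker and load it with stoppers

### The job

Mount the blue tub on the grey shaker base: nudge its plate until the large hole drops over the steel dowel, line up the small hole with the hole in the base, and drive the red-headed locking pin fully home through both. Once the tub is locked, tip the white tray over it so that the tray's stoppers slide in, set the tray back down flat on the worktop, and see that every orange stopper, including those lying on the bench, ends up inside the tub. Leave the beaker and the small bottle alone.

Things in the scene. Friction and masses are not known exactly. Their poses are not given: they have to be found in the camera images.
- shaker: Shaker base: a fixed grey slab 110 x 230 x 36 mm (x, y, z), black below, a knob and a dark display on its -x side. Origin: centre of its underside, on the worktop. y runs along its long side from the pin hole to the dowel; z up.
- shaker_dowel (a point): Top of the upright steel dowel on the shaker base: 14 mm across, standing 14 mm above the base's flat top (its upper 5 mm tapers to 8 mm across), 90 mm from the base's middle towards +y. Axes as the base's.
- shaker_hole (a point): Centre of the mouth of the 12 mm pin hole in the base's flat top (36 mm above the worktop), 90 mm from the base's middle towards -y, 180 mm from the dowel; deep enough for the whole pin; a red dot on either side of it. Axes as the base's.
- carrier_tub (a point): Centre of the open blue tub (58 x 120 mm outside in x, y; walls 4 mm), 32 mm above the underside of the 70 x 210 x 8 mm aluminium plate it stands on; loose, 0.24 to 0.39 kg. Tub floor 12 mm and rim 56 mm above the underside; a 3 mm lip runs round the top 5 mm. Grip it across the 58 mm. y runs along the plate from the small hole to the large one; z up.
- carrier_big_hole (a point): Centre, on the plate's underside, of the 16 mm hole for the dowel, 90 mm from the tub's centre towards the plate's +y. Axes as the tub's.
- carrier_pin_hole (a point): Centre, on the plate's underside, of the 12 mm pin hole, 90 mm from the tub's centre towards the plate's -y, a red dot on either side of it. Axes as the tub's.
- pin_grip (a point): Middle of the red grip of the locking pin, 56 mm above its tip. Steel shank 10 mm across, 30 mm long, the lowest 9 mm tapering to 4 mm; grip 18 mm across, 30 to 72 mm above the tip; cap 22 mm across on top (to 77 mm). z: the pin's axis, up. It starts upright in a fixed black stand (44 x 44 x 36 mm), the grip's underside on the stand. When home, the grip's underside rests on the plate.
- pin_tip (a point): Lower tip of the locking pin, on its axis; z is the pin's axis.
- tray_handle (a point): Grip point on the green handle of the white counting tray, 40 mm above the tray's underside: an upright tab 10 mm thick (tray's x) and 40 mm wide (y), its top 56 mm above the underside. It stands 98 mm behind (-x) the pan's middle; 37 mm lie free between tab and pan. z up, x from the handle to the open lip.
- tray_lip (a point): Middle of the open front lip of the tray (pan 110 x 72 mm, floor 3 mm thick, walls 22 mm high on three sides, none at the front), 1.5 mm above the underside, 153 mm from the handle along +x. Two or three stoppers stand in the pan at the start. 0.11 to 0.18 kg. Axes as the handle's.
- stopper_0_mid (a point): Centre of an orange rubber stopper, 26 mm high, 22 mm across at the top and 17 mm at the bottom; z is its axis, towards the wide end. May be absent. Stands on the tray at the start.
- stopper_1_mid (a point): Centre of an orange rubber stopper, 26 mm high, 22 mm across at the top and 17 mm at the bottom; z is its axis, towards the wide end. May be absent. Stands on the tray at the start.
- stopper_2_mid (a point): Centre of an orange rubber stopper, 26 mm high, 22 mm across at the top and 17 mm at the bottom; z is its axis, towards the wide end. May be absent. Stands on the tray at the start.
- stopper_3_mid (a point): Centre of an orange rubber stopper, 26 mm high, 22 mm across at the top and 17 mm at the bottom; z is its axis, towards the wide end. May be absent. Stands upright on the bench at the start.
- stopper_4_mid (a point): Centre of an orange rubber stopper, 26 mm high, 22 mm across at the top and 17 mm at the bottom; z is its axis, towards the wide end. May be absent. Stands upright on the bench at the start.
- stopper_5_mid (a point): Centre of an orange rubber stopper, 26 mm high, 22 mm across at the top and 17 mm at the bottom; z is its axis, towards the wide end. May be absent. Stands upright on the bench at the start.
- beaker: Bystander: glass beaker 53 mm across, 67 mm high; origin at the centre of its underside.
- oil_bottle: Bystander: small cream bottle with a white cap, 24 mm across, 57 mm high; origin at the centre of its underside.

How it is judged:
By the outcome, as a careful person would: the job done as asked, in the order asked, and still so for the second after the job is handed in, with the robot touching nothing.
Of stopper_0, stopper_1, stopper_2 only 2 to 3 are there at a start; the rules pass over those that are not, and their reading is None.
Of stopper_3, stopper_4, stopper_5 only 2 to 3 are there at a start; the rules pass over those that are not, and their reading is None.
At some moment in a run one of stopper_3, stopper_4, stopper_5 may be knocked a few centimetres aside while the robot is not near it.
Once in a run the grip may slacken for a moment while it holds something.
It also fails if it takes over 208 s, if anything falls off the work surface, if the arm or the gripper's body presses on something with over 40 N, if the wrist force passes 120 N, or if a joint passes its speed limit or range.

### The arm

A 6-joint arm with a two-finger parallel gripper is mounted at the origin on a cart in front of the work surface, level with it; the furniture and walls round the work are solid. World frame = base frame: x ahead of the robot, y to its left, z up, the work surface at z = 0. Lengths are in m, angles in rad, forces in N, time in s.
With the tool pointing down it reaches from about 0.325 to 0.75 m from the base axis. Payload 7.6 kg.
Tool frame: the origin (TCP) lies on the centre line of the jaws, within the pads' length; the fingertips stand ctrl.tips_ahead ahead of it and the grasp point (between the pads) is the TCP (ctrl.tips_ahead is the distance from the TCP to the fingertips, in m); z points along the fingers, y is the line along which they close (so a half turn about z gives the same grasp; the last joint's range is limited). The gripper opens to 85 mm and grips with 20 to 120 N. Pads are 22 mm wide; open, the fingers measure 114 mm over their backs; the gripper's body (76 mm by 85 mm) begins 54 mm behind the grasp point. The pads swing forward as they close: fully open they stand 13 mm farther back than shut.
Start: joints at [1.124, 0.052, 1.401, -0, 1.689, -0.07], TCP at [0.193, 0.488, 0.25] pointing down, gripper open.
Joint ranges: [-2.9, 2.9], [-0.91, 2.17], [0.12, 2.37], [-1.06, 4.2], [0.26, 2.73], [-2.93, 2.93]. Speed limits (rad/s): [2.57, 2.57, 3.01, 3.14, 3.14, 3.14].

### API

Orientations are given as a unit quaternion [x, y, z, w].
In Python, from bench import sensors, eyes, job, ctrl gives the robot as it stands.
- The arm moves only by the shell command python3 -m crank 'ROWS' [FORCE]. ROWS is JSON, a list of rows, each a list of 7 numbers: the finger opening in m, from 0 to 0.0854, then the shift along the world's x, y, z in m, then the turn, a rotation vector about the world's x, y, z in rad. A call has 1 to 10 rows; each row shifts and turns the commanded pose from where the row before left it; what a row does not reach is not made up. A row lasts 1/8 s, in which the tool goes at most 62.5 mm and 10.7 degrees, less where a joint would pass 70% of its speed; a pose out of reach is approached as far as the arm can. A call with a gripper value outside its range is refused whole. The fingers move at their own pace and stop on an object; FORCE is the grip in N (left out, the last holds). Time passes only in rows, so rows that do not move let the fingers close. It gives the time, the measured TCP pose, the force, the opening and the grip force at its end, in the units of the state.
- sensors.read_state(): the state, without advancing time (a new reading comes with each control period).
- eyes.read_camera(name): name is "scene" or "top" or "wrist"; returns a dict with "image" (400x640x3 uint8, red, green, blue), "z_map" (400x640 float32, m along the optical axis (not along the pixel's ray), 0 where there is no reading), "intrinsics" (3x3 intrinsics, pixels), "T" (4x4, takes a point from camera to world coordinates). Camera axes: x right, y up, looking along -z (the intrinsics and any distortion apply to the point x, -y, -z); pixel columns grow to the right and rows downward; lengths in m; the calibration is good to about 2 mm. A picture is of the moment at which its call begins.
- job.hand_in(): hands the job in; it is judged then, once.
The state is a dict: "time_s": time; "joint_positions": joint angles; "joint_velocities": joint speeds; "effort": joint torques, N m; "tool_pos": TCP position; "orientation": TCP orientation; "ft_force": force on the tool from outside, world axes, zero at the start; "torque": the same for the moment, N m; "finger_gap": finger opening in m; "grip_force": force on a finger pad.
Only numpy, scipy, OpenCV 4.12 (cv2) and the standard library are available. Lean on these libraries where they do the work, as an engineer would, in place of code of your own. Each camera call takes 0.05 s, during which the arm holds its last target. There are 200 camera calls.

## Working session

There is one attempt and no reset: what is moved stays moved. The work goes in short steps, Python scripts to look and compute and a shell command to move; the robot and the scene stay as the last step left them, time stands still between calls to the robot, and variables do not carry over. Pictures are saved under pics/ and viewed, at most 14 in all, crops included, and the job is handed in when it is done.

```bash
ls; mkdir -p pics
cat > h.py <<'E'
import numpy as np, cv2
from bench import sensors, eyes, job, ctrl
def snap(n,f=None):
    c=eyes.read_camera(n); np.savez('/tmp/%s.npz'%n,**c)
    if f: cv2.imwrite('pics/'+f,c['image'][:,:,::-1])
    return c
def load(n): return dict(np.load('/tmp/%s.npz'%n))
def ray(c,u,v):
    K=c['intrinsics']; d=np.array([(u-K[0,2])/K[0,0],-(v-K[1,2])/K[1,1],-1.]); return d
def px(c,u,v,z=None):
    d=ray(c,u,v); T=c['T']
    if z is None:
        s=c['z_map'][int(round(v)),int(round(u))]
    else: s=(z-T[2,3])/(T[:3,:3]@d)[2]
    return T[:3,:3]@(d*s)+T[:3,3]
def cloud(c):
    K=c['intrinsics'];z=c['z_map'];v,u=np.mgrid[:z.shape[0],:z.shape[1]]
    P=np.stack([(u-K[0,2])/K[0,0]*z,-(v-K[1,2])/K[1,1]*z,-z],-1)
    W=P@c['T'][:3,:3].T+c['T'][:3,3]; W[z==0]=np.nan; return W
E
python3 - <<'E'
from h import *
print(ctrl.tips_ahead,[x for x in dir(ctrl) if x[0]!='_'])
print(sensors.read_state())
for n in('scene','top'):
    c=snap(n,n+'0.png'); print(n,c['T'].round(3).tolist(),c['intrinsics'].tolist(),[k for k in c])
E
```

```text
pics
0.019 ['IKError', 'tips_ahead']
{'time_s': 0.0, 'joint_positions': array([ 1.12370125e+00,  5.28717636e-02,  1.40176396e+00,  1.51047275e-06,
        1.68858987e+00, -7.03152853e-02]), 'joint_velocities': array([-0.0006208 ,  0.0002611 , -0.00103879, -0.00244295,  0.00103753,
        0.00130014]), 'effort': array([-5.34063656e-04, -3.81648874e+01, -3.60204399e+01, -9.47859212e-05,
        5.92058394e-03,  4.18929062e-06]), 'tool_pos': array([0.1930273 , 0.48792741, 0.24943428]), 'orientation': array([ 1.87277373e-01,  9.82306734e-01, -7.89108947e-04, -2.09602190e-04]), 'ft_force': array([ 1.21265691, -0.91587864,  0.30147843]), 'torque': array([-0.02468605,  0.01365161,  0.02329909]), 'grip_force': 0.0, 'finger_gap': 0.08507256255487729}
scene [[-0.736, 0.262, -0.624, -0.026], [-0.677, -0.29, 0.676, 0.682], [-0.004, 0.92, 0.391, 0.419], [0.0, 0.0, 0.0, 1.0]] [[371.74053343998844, 0.0, 321.93957556815604], [0.0, 371.74053343998844, 201.0016306022629], [0.0, 0.0, 1.0]] ['image', 'z_map', 'intrinsics', 'T']
top [[0.017, 0.992, -0.122, 0.408], [-0.999, 0.02, 0.025, 0.102], [0.028, 0.121, 0.992, 0.962], [0.0, 0.0, 0.0, 1.0]] [[378.13886413641654, 0.0, 317.7964769887645], [0.0, 378.13886413641654, 199.84050969189556], [0.0, 0.0, 1.0]] ['image', 'z_map', 'intrinsics', 'T']
```

View pics/top0.png

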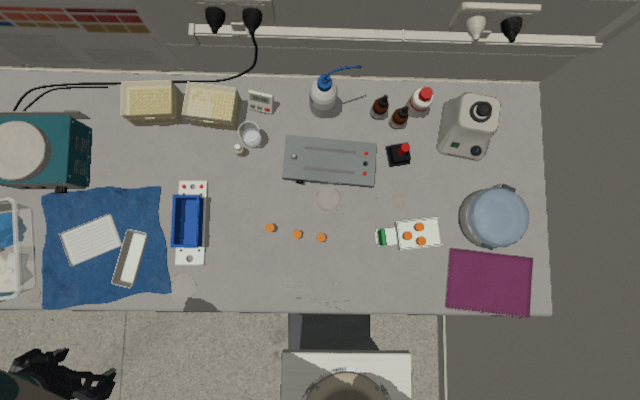

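View pics/scene0.png

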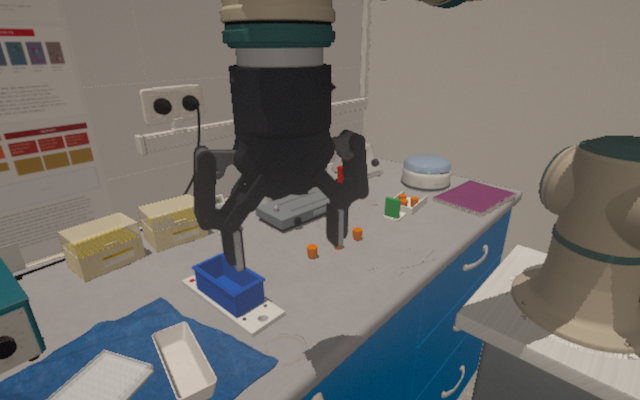

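Run:
```python
from h import *
c=load('top'); im=c['image'][:,:,::-1]
a=cv2.resize(im[110:280,165:265],None,fx=4,fy=4,interpolation=cv2.INTER_CUBIC)
b=cv2.resize(im[110:280,275:455],None,fx=4,fy=4,interpolation=cv2.INTER_CUBIC)
b1=b[:400]
cv2.imwrite('pics/a.png',np.hstack([a,a[:,:0]])[:600]); cv2.imwrite('pics/b.png',b[:600])
a2=a
# orange blobs
hsv=cv2.cvtColor(c['image'],cv2.COLOR_RGB2HSV)
W=cloud(c)
def blobs(m,name,mn=8):
    n,l,s,ce=cv2.connectedComponentsWithStats(m.astype(np.uint8))
    for i in range(1,n):
        if s[i,4]>=mn:
            zs=np.nanmax(W[l==i][:,2]); print(name,s[i,4],ce[i].round(1),s[i,:4],'z',np.nanmedian(W[l==i][:,2]).round(4),np.round(zs,4),px(c,*ce[i]).round(4))
H,S,V=hsv[...,0],hsv[...,1],hsv[...,2]
blobs((H>5)&(H<18)&(S>170)&(V>120),'orange')
blobs(((H<4)|(H>174))&(S>170)&(V>100),'red',3)
blobs((H>105)&(H<125)&(S>190)&(V>60),'blue',100)
blobs((H>50)&(H<85)&(S>120)&(V>40),'green',20)
```

```text
orange 52 [419.  226.6] [415 223   9   8] z 0.0296 0.0338 [ 0.4599 -0.1744  0.0283]
orange 39 [270.2 227.3] [267 224   7   8] z 0.0266 0.0301 [0.4516 0.1941 0.0276]
orange 41 [296.9 233.9] [294 231   7   7] z 0.0258 0.0286 [0.4368 0.1281 0.026 ]
orange 52 [407.1 235.4] [403 232   9   8] z 0.0295 0.0329 [ 0.4376 -0.1438  0.0306]
orange 43 [321.1 237.1] [318 234   7   7] z 0.0263 0.0296 [0.4298 0.0684 0.028 ]
orange 52 [420.8 240.9] [417 238   9   7] z 0.0292 0.0332 [ 0.4247 -0.1781  0.0292]
red 99 [425.8  93.1] [419  88  13  11] z 0.1083 0.1119 [ 0.772  -0.1717  0.1095]
red 4 [421.5  99.2] [420  98   4   3] z 0.0937 0.0951 [ 0.7628 -0.1659  0.0943]
red 61 [404.7 147.3] [401 143   9   9] z 0.0831 0.086 [ 0.6464 -0.1268  0.0829]
red 6 [365.8 153.2] [365 152   3   3] z 0.0371 0.0383 [ 0.641  -0.0402  0.0382]
red 6 [364.5 173. ] [364 172   2   3] z 0.0376 0.0396 [ 0.5901 -0.0367  0.0396]
red 4 [183.5 186.5] [183 186   2   2] z 0.0103 0.0107 [0.5513 0.4168 0.0103]
red 4 [201.5 186.5] [201 186   2   2] z 0.0089 0.0097 [0.5523 0.3721 0.0095]
blue 119 [179.7 217.3] [174 203  11  30] z 0.0144 0.0522 [0.4731 0.4207 0.0126]
green 93 [381.7 237.1] [378 230   8  15] z 0.0545 0.059 [ 0.4316 -0.0763  0.0541]
```

View pics/a.png

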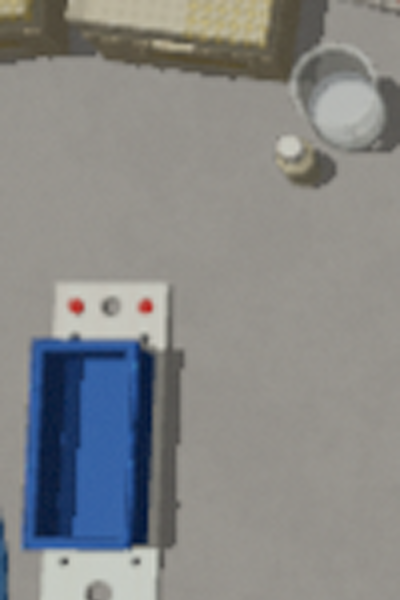

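View pics/b.png

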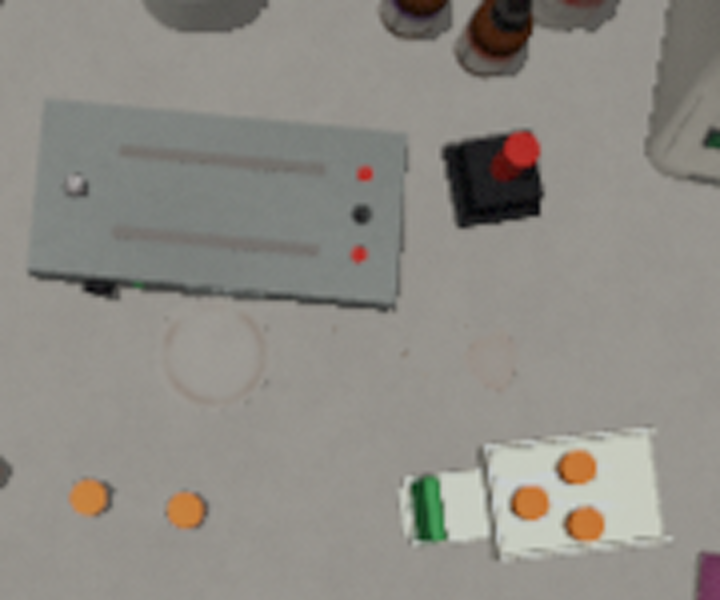

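Run:
```python
from h import *
from scipy.spatial.transform import Rotation as R
c=load('top')
def C(x,y,x0): return x0+(x+.5)/4-.5,110+(y+.5)/4-.5
P={}
for n,x,y,x0,z in [('cpin',111,306,165,.008),('cbig',98,591,165,.008),('dowel',75,183,275,.05),('shole',362,214,275,.036),('pincap',520,147,275,.077),
  ('hand',429,507,275,.056),('lipA',654,430,275,.025),('lipB',669,539,275,.025),('backA',486,446,275,.025),('backB',500,557,275,.025),('rimNL',35,341,165,.056),('rimNR',137,341,165,.056),('rimFL',25,548,165,.056),('rimFR',128,548,165,.056)]:
    u,v=C(x,y,x0); P[n]=px(c,u,v,z); print(n,P[n].round(4), px(c,u,v).round(4))
for a,b in [('cpin','cbig'),('shole','dowel')]:
    d=P[b]-P[a]; print(a,b,np.hypot(*d[:2]).round(4),np.degrees(np.arctan2(d[1],d[0])).round(2),((P[a]+P[b])/2).round(4))
for n,u,v in [('s3',270.2,227.3),('s4',296.9,233.9),('s5',321.1,237.1)]: print(n,px(c,u,v,.026).round(4))
s=sensors.read_state(); print(R.from_quat(s['orientation']).as_matrix().round(3))
```

```text
cpin [0.553  0.3954 0.008 ] [ 0.5546  0.3986 -0.0024]
cbig [0.3748 0.3934 0.008 ] [3.745e-01 3.958e-01 1.000e-04]
dowel [0.6283 0.1406 0.05  ] [0.6278 0.1405 0.052 ]
shole [ 0.616  -0.0387  0.036 ] [ 0.6212 -0.0423  0.0128]
pincap [ 0.6502 -0.1282  0.077 ] [ 0.6482 -0.1263  0.0842]
hand [ 0.4334 -0.0762  0.056 ] [ 0.4333 -0.0757  0.0589]
lipA [ 0.4847 -0.2241  0.025 ] [ 0.485  -0.2252  0.0218]
lipB [ 0.4171 -0.2319  0.025 ] [ 0.4171 -0.2326  0.0233]
backA [ 0.4728 -0.1182  0.025 ] [ 0.473  -0.1191  0.0213]
backB [ 0.4043 -0.1263  0.025 ] [ 0.4043 -0.1277  0.0192]
rimNL [0.5236 0.4245 0.056 ] [0.5235 0.4242 0.057 ]
rimNR [0.5248 0.364  0.056 ] [0.5249 0.3642 0.0555]
rimFL [0.4008 0.4227 0.056 ] [0.4004 0.4422 0.0008]
rimFR [0.4018 0.3626 0.056 ] [0.4015 0.3763 0.0085]
cpin cbig 0.1782 -179.33 [0.4639 0.3944 0.008 ]
shole dowel 0.1797 86.08 [0.6221 0.0509 0.043 ]
s3 [0.4518 0.1942 0.026 ]
s4 [0.4367 0.1281 0.026 ]
s5 [0.4299 0.0684 0.026 ]
[[-0.93   0.368 -0.001]
 [ 0.368  0.93  -0.001]
 [ 0.    -0.001 -1.   ]]
```

```bash
python3 -m crank '[[0.085,0.045,-0.0157,0,0,0,0.065],[0.085,0.045,-0.0157,0,0,0,0.065],[0.085,0.045,-0.0157,0,0,0,0.065],[0.085,0.045,-0.0157,-0.01,0,0,0.065],[0.085,0.045,-0.0157,-0.01,0,0,0.065],[0.085,0.0455,-0.0155,-0.01,0,0,0.062],[0.085,0,0,0,0,0,0],[0.085,0,0,0,0,0,0]]'
python3 - <<'E'
from h import *
c=snap('wrist','w1.png'); print(c['T'].round(3),c['intrinsics'].round(1)); print(sensors.read_state()['tool_pos'])
E
```

```text
time_s: 1.1
tool_pos: [0.4632, 0.3943, 0.22]
orientation: [-0.005, 1.0, -0.0, -0.0]
ft_force: [0.7, -0.2, 0.3]
finger_gap: 0.0847
grip_force: 0.0
[[-0.011 -0.956 -0.294  0.389]
 [ 1.    -0.01  -0.003  0.394]
 [-0.    -0.294  0.956  0.345]
 [ 0.     0.     0.     1.   ]] [[337.4   0.  319.7]
 [  0.  337.4 194.8]
 [  0.    0.    1. ]]
[0.46292012 0.3947065  0.2204738 ]
```

View pics/w1.png

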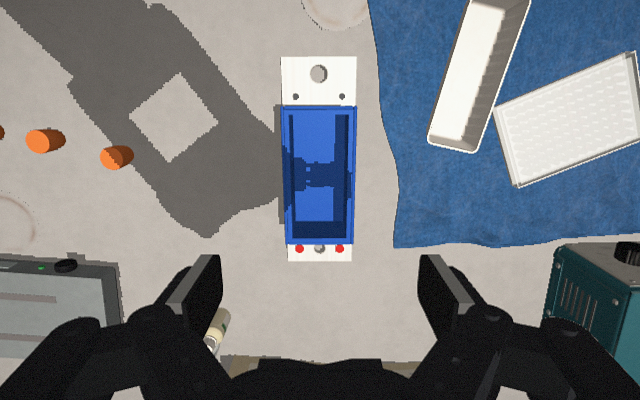

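Run:
```python
from h import *
c=load('wrist')
b=px(c,318,73,.008);p=px(c,319.5,249,.008);print(b,p,np.linalg.norm(b-p),(b+p)/2,np.degrees(np.arctan2(*(b-p)[[1,0]])))
for u,v in [(282,107),(355,106.5),(286,243),(352.5,243)]: print(px(c,u,v,.056))
```

```text
[0.37279016 0.39263774 0.008     ] [0.55479095 0.39594957 0.008     ] 0.182030914185903 [0.46379056 0.39429365 0.008     ] -178.9575158081177
[0.4019568 0.3633004 0.056    ]
[0.40091319 0.42378988 0.056     ]
[0.52531059 0.36430547 0.056     ]
[0.52464428 0.42656916 0.056     ]
```

```bash
python3 -m crank '[[0.085,0,0,-0.045,0,0,0],[0.085,0,0,-0.045,0,0,0],[0.085,0,0,-0.045,0,0,0],[0.085,0,0,-0.03,0,0,0],[0.085,0,0,-0.018,0,0,0],[0.085,0,0,0,0,0,0],[0.05,0,0,0,0,0,0],[0.05,0,0,0,0,0,0],[0.05,0,0,0,0,0,0],[0.05,0,0,0,0,0,0]]' 70; python3 -m crank '[[0.05,0,0,0,0,0,0],[0.05,0,0,0.01,0,0,0],[0.05,0,0,0.04,0,0,0],[0.05,0,0,0.04,0,0,0],[0.05,0,0,0.04,0,0,0],[0.05,0,0,0,0,0,0]]'
```

```text
time_s: 2.4
tool_pos: [0.4646, 0.3951, 0.0399]
orientation: [-0.005, 1.0, 0.001, 0.002]
ft_force: [-0.9, -0.4, 6.3]
finger_gap: 0.0623
grip_force: 75.3
time_s: 3.15
tool_pos: [0.465, 0.3952, 0.172]
orientation: [-0.005, 1.0, 0.002, 0.003]
ft_force: [0.4, -0.4, -2.9]
finger_gap: 0.0624
grip_force: 77.3
```

```bash
python3 -m crank '[[0.05,0.0157,-0.0344,0,0,0,-0.165],[0.05,0.0157,-0.0344,0,0,0,-0.165],[0.05,0.0157,-0.0344,0,0,0,-0.165],[0.05,0.0157,-0.0344,0,0,0,-0.165],[0.05,0.0157,-0.0344,0,0,0,-0.165],[0.05,0.0157,-0.0344,0,0,0,-0.165],[0.05,0.0157,-0.0344,0,0,0,-0.165],[0.05,0.0157,-0.0344,0,0,0,-0.165],[0.05,0.0157,-0.0344,0,0,0,-0.165],[0.05,0.0157,-0.0344,0,0,0,-0.166]]';python3 -m crank '[[0.05,0,0,-0.02,0,0,0],[0.05,0,0,-0.02,0,0,0],[0.05,0,0,0,0,0,0],[0.05,0,0,0,0,0,0]]'
python3 - <<'E'
from h import *
c=snap('wrist','w2.png'); t=snap('top'); im=t['image'][:,:,::-1]
x=cv2.resize(im[110:210,265:415],None,fx=4,fy=4,interpolation=cv2.INTER_CUBIC)
w=c['image'][:,:,::-1]
cv2.imwrite('pics/m2.png',np.vstack([x,cv2.resize(w,(320,200))[:, :].copy() if 0 else np.zeros((0,600,3),np.uint8)]))
E
```

```text
time_s: 4.4
tool_pos: [0.6203, 0.049, 0.1653]
orientation: [0.733, 0.68, -0.001, -0.001]
ft_force: [0.7, 0.4, -2.3]
finger_gap: 0.0626
grip_force: 76.6
time_s: 4.9
tool_pos: [0.6205, 0.051, 0.1275]
orientation: [0.731, 0.682, 0.0, 0.0]
ft_force: [-0.2, -0.5, -1.5]
finger_gap: 0.0627
grip_force: 77.1
```

View pics/w2.png

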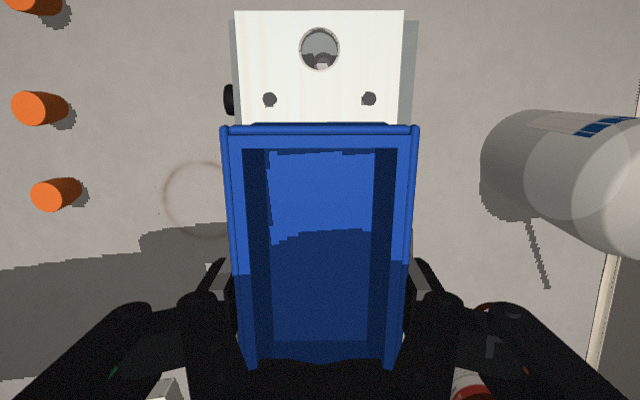

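View pics/m2.png

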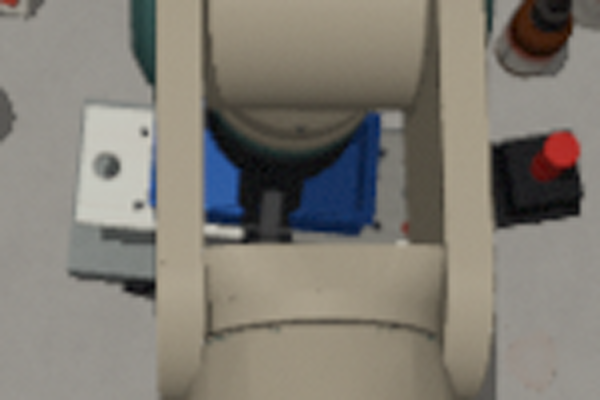

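Run:
```python
from h import *
c=load('wrist')
x=cv2.resize(c['image'][10:110,245:395,::-1],None,fx=5,fy=5,interpolation=cv2.INTER_CUBIC); cv2.imwrite('pics/c2.png',x)
print(px(c,300,100),px(c,319.5,49,.0956),px(c,321,60,.05))
for u,v in [(250,20),(390,20),(250,110),(390,110)]:print(px(c,u,v))
# edges of plate for yaw: left, right sides
e1=[px(c,u,v,.0956) for u,v in [(234.5,11),(224,123)]];e2=[px(c,u,v,.0956) for u,v in [(404,11),(415.5,123)]]
for a,b in(e1,e2): print(a,b,np.degrees(np.arctan2(*(a-b)[[1,0]])))
```

```text
[0.61756748 0.1235692  0.09646603] [0.62763186 0.14394945 0.0956    ] [0.6284089  0.14321038 0.05      ]
[0.59955246 0.1568929  0.09664203]
[0.65741268 0.15278959 0.0976847 ]
[0.59490177 0.12079194 0.09668886]
[0.65742085 0.11654898 0.09650463]
[0.59337863 0.1608817  0.0956    ] [0.58212876 0.11583578 0.0956    ] 75.97765394279884
[0.66365626 0.15612778 0.0956    ] [0.66915418 0.10994241 0.0956    ] 96.78856014385116
```

View pics/c2.png

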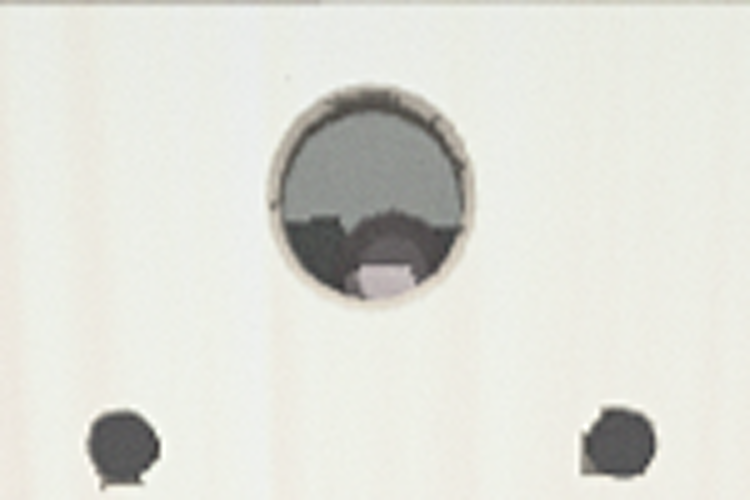

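Run:
```python
from h import *
c=load('wrist');t=load('top')
f=lambda x,y:(245+(x+.5)/5-.5,10+(y+.5)/5-.5)
z=.0965
h=px(c,*f(372,195),z); print('hole wrist',h,'dowel x wrist',[px(c,*f(392,y),.05) for y in (212,250)])
a,b=px(c,*f(124,443),z),px(c,*f(620,441),z); print(a,b,'yaw',np.degrees(np.arctan2(*(b-a)[[1,0]]))+90,np.linalg.norm(a-b))
print('top: hole',px(t,265+106.5/4-.5,110+165.5/4-.5,z),'dowel',px(t,275+75.5/4-.5,110+183.5/4-.5,.05))
for q in [(84,106),(75,222)]: print(px(t,265+q[0]/4-.5,110+q[1]/4-.5,z))
# pose of tool yaw
from scipy.spatial.transform import Rotation as R
s=sensors.read_state();M=R.from_quat(s['orientation']).as_matrix();print(M.round(4),s['tool_pos'])
print(c['T'].round(4))
```

```text
hole wrist [0.62742372 0.14402254 0.0965    ] dowel x wrist [array([0.62978963, 0.14725886, 0.05      ]), array([0.6295359 , 0.14334249, 0.05      ])]
[0.60409723 0.12525242 0.0965    ] [0.6479893  0.12245173 0.0965    ] yaw 86.34897686706388 0.04398133166372174
top: hole [0.62763079 0.14411471 0.0965    ] dowel [0.62826116 0.14057397 0.05      ]
[0.66306096 0.15819504 0.0965    ]
[0.5935867  0.16155191 0.0965    ]
[[ 6.890e-02  9.976e-01  1.800e-03]
 [ 9.976e-01 -6.890e-02  0.000e+00]
 [ 2.000e-04  1.800e-03 -1.000e+00]] [0.62100274 0.05076914 0.12840983]
[[ 9.977e-01  6.460e-02  1.970e-02  6.265e-01]
 [-6.750e-02  9.534e-01  2.940e-01  1.269e-01]
 [ 3.000e-04 -2.947e-01  9.556e-01  2.521e-01]
 [ 0.000e+00  0.000e+00  0.000e+00  1.000e+00]]
```

```bash
python3 -m crank '[[0.05,0.0008,-0.0035,-0.01,0,0,0],[0.05,0,0,-0.012,0,0,0],[0.05,0,0,-0.008,0,0,0],[0.05,0,0,0,0,0,0],[0.05,0,0,0,0,0,0]]'
python3 - <<'E'
from h import *
c=snap('wrist');t=snap('top')
x=cv2.resize(c['image'][0:100,245:395,::-1],None,fx=4,fy=4,interpolation=cv2.INTER_CUBIC);y=cv2.resize(t['image'][130:180,265:340,::-1],None,fx=8,fy=8,interpolation=cv2.INTER_CUBIC)[:200]
cv2.imwrite('pics/c3.png',np.vstack([x,y]))
print(px(c,300,80),sensors.read_state()['tool_pos'])
E
```

```text
time_s: 5.62
tool_pos: [0.6216, 0.0467, 0.0976]
orientation: [0.731, 0.682, 0.0, 0.0]
ft_force: [0.4, -0.2, -1.9]
finger_gap: 0.0627
grip_force: 77.1
[0.62767907 0.12258091 0.22222185] [0.62177424 0.04671764 0.09791488]
```

View pics/c3.png

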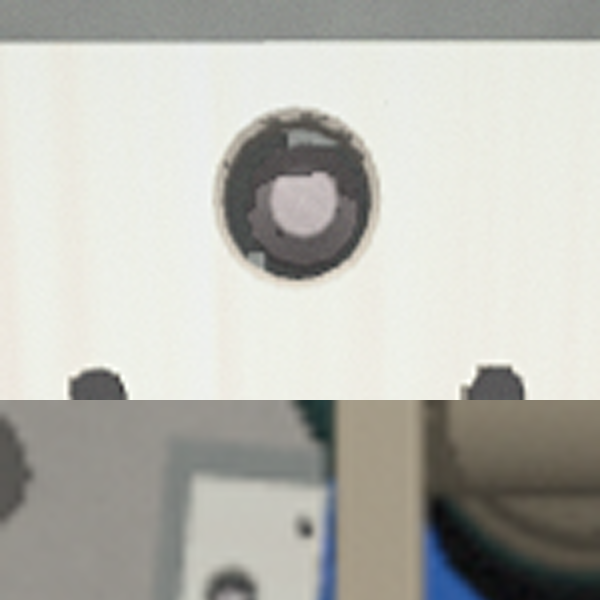

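Run:
```python
from h import *
c=load('wrist')
f=lambda x,y:(245+(x+.5)/4-.5,(y+.5)/4-.5)
print(np.array([px(c,*f(297,193),.0665),px(c,*f(296.5,198),.0585),px(c,*f(305,204),.05)]), c['z_map'][18:30,262:266])
a,b=px(c,*f(98,398),.0665),px(c,*f(495,396),.0665);print(np.degrees(np.arctan2(*(b-a)[[1,0]]))+90,a-b)
```

```text
[[0.62865034 0.14001412 0.0665    ]
 [0.62860831 0.14039805 0.0585    ]
 [0.62961142 0.14060169 0.05      ]] [[0.13933043 0.13938597 0.14103152 0.13955346]
 [0.13907564 0.1403171  0.14043982 0.14133883]
 [0.1393183  0.14080758 0.13991867 0.14073674]
 [0.13972226 0.14038923 0.13942783 0.14044088]
 [0.13986248 0.14059557 0.13990323 0.14027512]
 [0.14172074 0.14108244 0.14042139 0.14073199]
 [0.14017314 0.14049621 0.14056033 0.13964018]
 [0.14071989 0.14054778 0.141686   0.14093524]
 [0.14190729 0.14152749 0.14039817 0.14095262]
 [0.14116865 0.14058292 0.14061822 0.14102489]
 [0.14022546 0.1417087  0.14153399 0.14016058]
 [0.14247634 0.14126135 0.14087527 0.14182568]]
86.31692549407504 [-0.04398223  0.00283116  0.        ]
```

```bash
python3 -m crank '[[0.05,0.001,0.0004,-0.005,0,0,0],[0.05,0,0,-0.005,0,0,0],[0.05,0,0,-0.004,0,0,0],[0.05,0,0,-0.003,0,0,0],[0.05,0,0,0,0,0,0]]';python3 -m crank '[[0.05,0,0,-0.002,0,0,0],[0.05,0,0,-0.002,0,0,0],[0.05,0,0,0,0,0,0]]'
```

```text
time_s: 6.35
tool_pos: [0.6223, 0.0472, 0.0799]
orientation: [0.731, 0.682, -0.0, -0.0]
ft_force: [0.2, 1.1, -2.8]
finger_gap: 0.0616
grip_force: 77.1
time_s: 6.72
tool_pos: [0.6224, 0.0471, 0.0762]
orientation: [0.731, 0.682, 0.0, -0.0]
ft_force: [0.4, 1.3, -3.0]
finger_gap: 0.0628
grip_force: 77.1
```

```bash
python3 -m crank '[[0.05,0,0,-0.001,0,0,0],[0.05,0,0,-0.001,0,0,0],[0.05,0,0,0,0,0,0]]'
python3 - <<'E'
from h import *
c=snap('wrist');s=sensors.read_state();print(s['tool_pos'],s['ft_force'],px(c,290,100),px(c,350,100))
x=cv2.resize(c['image'][0:200,220:420,::-1],None,fx=2.5,fy=2.5,interpolation=cv2.INTER_CUBIC)
cv2.imwrite('pics/c4.png',x)
W=cloud(c); print(np.nanmedian(W[20:110,235:260,2]),np.nanmedian(W[20:110,380:400,2]))
E
```

```text
time_s: 7.1
tool_pos: [0.6226, 0.0472, 0.0759]
orientation: [0.731, 0.682, 0.0, 0.0]
ft_force: [-5.8, 1.1, 6.1]
finger_gap: 0.0625
grip_force: 77.6
[0.62261952 0.0471584  0.07588706] [-5.36690448  0.69119556  5.66580406] [0.61543716 0.12003927 0.04587975] [0.64196185 0.11817382 0.04465804]
0.04489314353289037 0.044961935468070105
```

View pics/c4.png

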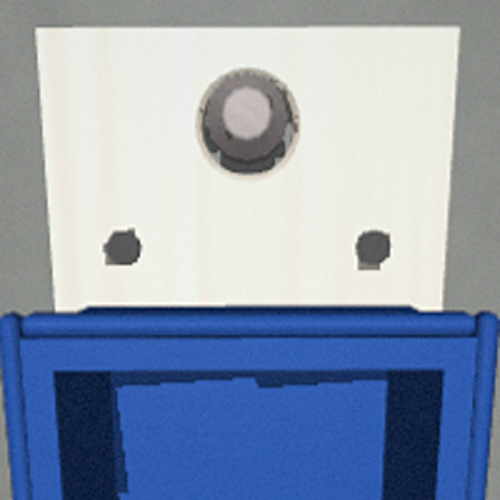

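```bash
python3 -m crank '[[0.05,-0.0007,0,0,0,0,0],[0.07,0,0,0,0,0,0],[0.085,0,0,0,0,0,0],[0.085,0,0,0,0,0,0],[0.085,0,0,0.03,0,0,0],[0.085,0,0,0.05,0,0,0],[0.085,0,0,0.05,0,0,0],[0.085,-0.05,0,0.02,0,0,0],[0.085,-0.06,0,0.0,0,0,0],[0.085,-0.06,0,0,0,0,0]]';python3 -m crank '[[0.085,-0.05,0,0,0,0,0],[0.085,0,0,0,0,0,0]]'
python3 - <<'E'
from h import *
t=snap('top');c=snap('wrist')
x=cv2.resize(t['image'][135:185,270:410,::-1],None,fx=5,fy=5,interpolation=cv2.INTER_CUBIC)
cv2.imwrite('pics/c5.png',x)
E
```

```text
time_s: 8.4
tool_pos: [0.4501, 0.0471, 0.2244]
orientation: [0.731, 0.682, 0.0, 0.0]
ft_force: [0.2, -0.8, 1.2]
finger_gap: 0.0851
grip_force: 0.0
time_s: 8.65
tool_pos: [0.3996, 0.0472, 0.2245]
orientation: [0.731, 0.682, 0.001, 0.0]
ft_force: [0.3, 0.3, -0.0]
finger_gap: 0.0851
grip_force: 0.0
```

View pics/c5.png

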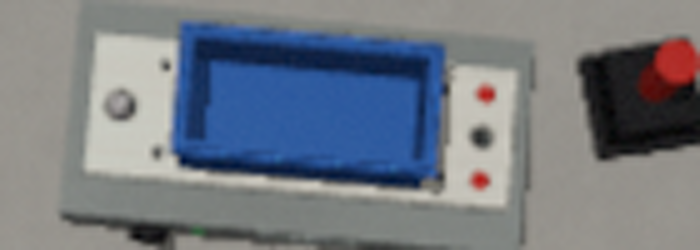

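```bash
cat >> h.py <<'E'
def reds(c,box,z,mn=3):
    u0,v0,u1,v1=box; im=c['image'][v0:v1,u0:u1].astype(float)
    w=np.clip(im[...,0]-np.maximum(im[...,1],im[...,2])-40,0,None)
    n,l,s,ce=cv2.connectedComponentsWithStats((w>0).astype(np.uint8))
    out=[]
    for i in range(1,n):
        if s[i,4]>=mn:
            v,u=np.nonzero(l==i); k=w[v,u]; uu=(u*k).sum()/k.sum()+u0; vv=(v*k).sum()/k.sum()+v0
            out.append((s[i,4],round(uu,2),round(vv,2),px(c,uu,vv,z).round(4)))
    return out
E
python3 - <<'E'
from h import *
t=load('top')
print('plate dots',*reds(t,(350,140,385,185),.044),sep='\n')
import cv2
o=cv2.imread('pics/top0.png')[:,:,::-1]; d=dict(t); d['image']=o
print('base dots',*reds(d,(350,140,385,185),.036),sep='\n')
f=lambda x,y:(270+(x+.5)/5-.5,135+(y+.5)/5-.5)
print('hole',px(t,*f(481,136),.044),'dowel',px(t,*f(120,103),.05))
c=load('wrist'); print('wrist reds',*reds(c,(0,0,640,400),.044),sep='\n')
E
```

```text
plate dots
(np.int32(11), np.float64(366.77), np.float64(153.36), array([ 0.6391, -0.0416,  0.044 ]))
(np.int32(12), np.float64(365.54), np.float64(170.65), array([ 0.5952, -0.0386,  0.044 ]))
base dots
(np.int32(13), np.float64(365.83), np.float64(153.03), array([ 0.6419, -0.0405,  0.036 ]))
(np.int32(15), np.float64(364.33), np.float64(173.2), array([ 0.5903, -0.0368,  0.036 ]))
hole [ 0.61757816 -0.03920859  0.044     ] dowel [0.62871393 0.14003204 0.05      ]
wrist reds
(np.int32(296), np.float64(365.75), np.float64(4.96), array([0.4495, 0.1865, 0.044 ]))
(np.int32(510), np.float64(351.4), np.float64(81.72), array([0.4355, 0.1285, 0.044 ]))
(np.int32(438), np.float64(346.74), np.float64(147.65), array([0.4289, 0.072 , 0.044 ]))
(np.int32(80), np.float64(520.01), np.float64(246.92), array([ 0.5967, -0.0391,  0.044 ]))
(np.int32(83), np.float64(564.33), np.float64(246.7), array([ 0.6408, -0.042 ,  0.044 ]))
(np.int32(142), np.float64(632.69), np.float64(301.12), array([ 0.7218, -0.1107,  0.044 ]))
(np.int32(156), np.float64(559.86), np.float64(313.99), array([ 0.6474, -0.1214,  0.044 ]))
(np.int32(685), np.float64(359.48), np.float64(339.51), array([ 0.4332, -0.139 ,  0.044 ]))
(np.int32(14), np.float64(626.09), np.float64(318.32), array([ 0.719 , -0.1319,  0.044 ]))
(np.int32(399), np.float64(383.02), np.float64(352.65), array([ 0.4587, -0.1584,  0.044 ]))
(np.int32(9), np.float64(595.99), np.float64(338.63), array([ 0.6913, -0.1562,  0.044 ]))
```

Run:
```python
from h import *
t=load('top');W=cloud(t)
m=(W[...,0]>.62)&(W[...,0]<.82)&(W[...,1]<-.03)&(W[...,1]>-.25)&(W[...,2]>.02)
P=W[m]
for x in np.arange(.62,.80,.01):
    r=[]
    for y in np.arange(-.24,-.03,.01):
        q=P[(abs(P[:,0]-x)<.005)&(abs(P[:,1]-y)<.005)]
        r.append('%4d'%(q[:,2].max()*1000) if len(q) else '   .')
    print('%.2f'%x,*r)
m=reds(t,(390,135,420,165),.083);print(m)
f=lambda x,y:(275+(x+.5)/4-.5,110+(y+.5)/4-.5)
print(px(t,*f(520,147),.083))
```

```text
0.62    .    .    .    .    .    .    .    .    .    .    .    .   30   34    .    .    .    .   36   46   45
0.63    .    .    .    .    .    .    .    .    .   37   38   38   39   39    .    .    .    .   40   47   47
0.64    .    .    .    .    .    .    .    .    .   38   84   85   85   39    .    .    .    .   41   46   47
0.65   32    .    .    .    .    .    .    .    .   37   85   86   85   39   37    .    .    .   41   47   49
0.66   41   37    .    .    .    .    .    .    .    .    .   85   85   38   38    .    .   37   38   39   38
0.67   50   43    .    .    .    .    .    .    .   35   41   36   37   40   35    .    .   36   39   37   37
0.68   57   46    .    .    .    .    .    .    .    .    .    .    .    .    .    .    .    .    .    .    .
0.69   77   44    .    .    .    .    .    .    .    .    .    .    .    .    .    .    .    .    .    .    .
0.70   83   42    .    .    .    .    .    .    .    .    .    .    .    .    .    .    .    .    .    .    .
0.71   91   37    .    .    .    .    .    .    .    .    .    .    .    .    .    .    .    .    .    .    .

[... 420 characters left out ...]
 109   66   29    .
0.76   35    .    .    .    .   86  108  111  104   84    .    .    .    .    .   65  116  115   89   59    .
0.77   28    .    .    .   78  107  112  111  111   87    .    .    .    .    .   64    .   87   88   43    .
0.78   20    .    .    .   83  108  111  110  112   87    .    .    .    .    .    .    .   63   61    .    .
0.79    .    .    .    .    .    .  110  110  112   85    .    .    .    .    .    .    .    .    .    .    .
0.80    .    .    .    .    .    .    .   85   82    .    .    .    .    .    .    .    .    .    .    .    .
[(np.int32(104), np.float64(404.4), np.float64(147.53), array([ 0.6457, -0.126 ,  0.083 ]))]
[ 0.64851352 -0.12661638  0.083     ]
```

```bash
python3 -m crank '[[0.05,0.0498,-0.0348,0,0,0,0],[0.05,0.0498,-0.0348,0,0,0,0],[0.05,0.0498,-0.0348,0,0,0,0],[0.05,0.0498,-0.0348,-0.02,0,0,0],[0.05,0.0498,-0.0348,-0.02,0,0,0],[0.05,0,0,0,0,0,0],[0.05,0,0,0,0,0,0]]'
python3 - <<'E'
from h import *
t=snap('wrist')
for r in reds(t,(0,0,640,400),.083,20): print(r)
print(sensors.read_state()['tool_pos'])
W=cloud(t); v,u=np.nonzero((W[...,2]>.077)&(W[...,2]<.09)); print(u.min(),u.max(),v.min(),v.max(),u.mean(),v.mean(),px(t,(u.min()+u.max())/2,(v.min()+v.max())/2,.083))
m=(W[...,2]>.08)&(W[...,2]<.09)&(abs(W[...,0]-.648)<.02)&(abs(W[...,1]+.127)<.02); v,u=np.nonzero(m);print(len(u),(u.min()+u.max())/2,(v.min()+v.max())/2,px(t,(u.min()+u.max())/2,(v.min()+v.max())/2,.083),W[m].min(0),W[m].max(0))
E
```

```text
time_s: 9.62
tool_pos: [0.649, -0.1254, 0.1844]
orientation: [0.731, 0.682, -0.0, -0.0]
ft_force: [0.5, 0.1, 1.6]
finger_gap: 0.0498
grip_force: 0.0
(np.int32(156), np.float64(238.52), np.float64(81.14), array([ 0.6041, -0.0401,  0.083 ]))
(np.int32(149), np.float64(297.97), np.float64(80.92), array([ 0.6418, -0.0426,  0.083 ]))
(np.int32(502), np.float64(466.11), np.float64(102.59), array([ 0.749 , -0.0633,  0.083 ]))
(np.int32(20), np.float64(455.55), np.float64(131.35), array([ 0.7431, -0.0813,  0.083 ]))
(np.int32(138), np.float64(414.24), np.float64(162.36), array([ 0.7161, -0.1004,  0.083 ]))
(np.int32(545), np.float64(430.25), np.float64(173.92), array([ 0.7271, -0.1093,  0.083 ]))
(np.int32(968), np.float64(317.62), np.float64(202.42), array([ 0.6484, -0.1245,  0.083 ]))
(np.int32(776), np.float64(87.6), np.float64(219.52), array([ 0.4829, -0.126 ,  0.083 ]))
(np.int32(423), np.float64(463.45), np.float64(219.63), array([ 0.7518, -0.1447,  0.083 ]))
(np.int32(1429), np.float64(101.82), np.float64(251.34), array([ 0.4865, -0.1515,  0.083 ]))
(np.int32(2141), np.float64(508.59), np.float64(267.62), array([ 0.7877, -0.1858,  0.083 ]))
[ 0.64895096 -0.12501384  0.18630679]
161 639 0 399 514.3223640026864 226.5466756212223 [ 0.70641337 -0.12634087  0.083     ]
700 317.5 206.5 [ 0.64812327 -0.1275322   0.083     ] [ 0.63758385 -0.13849846  0.08039193] [ 0.65847742 -0.11730095  0.08584628]
```

```bash
python3 -m crank '[[0.05,-0.0007,-0.002,-0.04,0,0,0],[0.05,0,0,-0.04,0,0,0],[0.05,0,0,-0.028,0,0,0],[0.05,0,0,-0.0145,0,0,0],[0.05,0,0,0,0,0,0],[0.01,0,0,0,0,0,0],[0.01,0,0,0,0,0,0],[0.01,0,0,0,0,0,0],[0.01,0,0,0,0,0,0]]' 60; python3 -m crank '[[0.01,0,0,0,0,0,0],[0.01,0,0,0,0,0,0]]'
```

```text
time_s: 10.8
tool_pos: [0.6488, -0.1275, 0.0648]
orientation: [0.731, 0.682, 0.001, 0.001]
ft_force: [0.3, -0.3, 6.7]
finger_gap: 0.0184
grip_force: 58.2
time_s: 11.05
tool_pos: [0.6487, -0.1276, 0.0648]
orientation: [0.731, 0.682, 0.001, 0.001]
ft_force: [-0.4, 0.9, 6.3]
finger_gap: 0.0183
grip_force: 58.2
```

```bash
python3 -m crank '[[0.01,0,0,0.03,0,0,0],[0.01,0,0,0.035,0,0,0],[0.01,0,0,0.005,0,0,0],[0.01,-0.008,0.022,0,0,0,0],[0.01,-0.008,0.022,0,0,0,0],[0.01,-0.008,0.022,0,0,0,0],[0.01,-0.008,0.0213,0,0,0,0],[0.01,0,0,0,0,0,0],[0.01,0,0,0,0,0,0]]'
python3 - <<'E'
from h import *
c=load('wrist'); r=reds(c,(220,60,320,100),.044,20); print('pre',[x[3] for x in r])
c=snap('wrist','w6.png'); print(*reds(c,(0,0,640,400),.044,20),sep='\n')
x=cv2.resize(c['image'][120:270,220:420,::-1],None,fx=4,fy=4,interpolation=cv2.INTER_CUBIC);cv2.imwrite('pics/c6.png',x)
print(sensors.read_state()['tool_pos'])
E
```

```text
time_s: 12.18
tool_pos: [0.6159, -0.0402, 0.1328]
orientation: [0.731, 0.682, -0.0, 0.0]
ft_force: [0.5, -0.2, -0.9]
finger_gap: 0.0187
grip_force: 58.7
pre [array([ 0.5952, -0.0385,  0.044 ]), array([ 0.6394, -0.0414,  0.044 ])]
(np.int32(1708), np.float64(19.6), np.float64(58.3), array([0.4472, 0.066 , 0.044 ]))
(np.int32(169), np.float64(287.84), np.float64(209.56), array([ 0.5955, -0.0389,  0.044 ]))
(np.int32(169), np.float64(353.95), np.float64(208.96), array([ 0.6397, -0.0415,  0.044 ]))
(np.int32(898), np.float64(547.19), np.float64(243.26), array([ 0.7723, -0.076 ,  0.044 ]))
(np.int32(3960), np.float64(318.84), np.float64(293.83), array([ 0.6117, -0.1052,  0.044 ]))
(np.int32(376), np.float64(481.65), np.float64(286.89), array([ 0.7295, -0.1076,  0.044 ]))
(np.int32(626), np.float64(503.19), np.float64(310.44), array([ 0.7469, -0.1288,  0.044 ]))
(np.int32(920), np.float64(113.75), np.float64(333.56), array([ 0.4542, -0.129 ,  0.044 ]))
(np.int32(290), np.float64(550.57), np.float64(343.94), array([ 0.7859, -0.1617,  0.044 ]))
[ 0.61592228 -0.04048902  0.13274395]
```

View pics/c6.png

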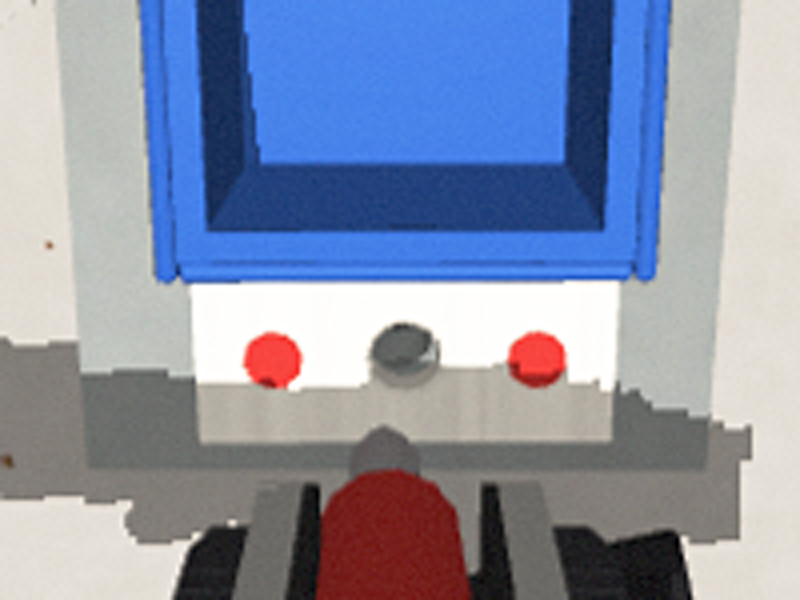

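Run:
```python
from h import *
c=dict(np.load('/tmp/wrist.npz'))
f=lambda x,y:(220+(x+.5)/4-.5,120+(y+.5)/4-.5)
print('tip far edge',px(c,*f(384,427),.074),'tip ctr?',px(c,*f(384,440),.074),'shank10mm', px(c,*f(350,465),.085)-px(c,*f(419,465),.085), px(c,*f(384.5,465),.085))
print('cap far rim',px(c,*f(392,468),.074+.077))
print('plate hole',px(c,*f(404,355),.044),'base hole',px(c,*f(403,345),.036))
```

```text
tip far edge [ 0.61441379 -0.03990954  0.074     ] tip ctr? [ 0.61426445 -0.04196205  0.074     ] shank10mm [-0.00956071  0.00066368  0.        ] [ 0.61452157 -0.04105067  0.085     ]
cap far rim [ 0.61798222 -0.01197849  0.151     ]
plate hole [ 0.61746947 -0.0395479   0.044     ] base hole [ 0.61725432 -0.04052436  0.036     ]
```

```bash
python3 -m crank '[[0.01,0.0017,0.0012,-0.01,0,0,0],[0.01,0,0,-0.01,0,0,0],[0.01,0,0,-0.006,0,0,0],[0.01,0,0,0,0,0,0],[0.01,0,0,0,0,0,0]]'
python3 - <<'E'
from h import *
c=snap('wrist'); s=sensors.read_state(); print(s['tool_pos'],s['ft_force'])
x=cv2.resize(c['image'][150:270,240:400,::-1],None,fx=5,fy=5,interpolation=cv2.INTER_CUBIC);cv2.imwrite('pics/c7.png',x)
print(*reds(c,(240,150,400,270),.044,20),sep='\n')
E
```

```text
time_s: 12.85
tool_pos: [0.6176, -0.0388, 0.107]
orientation: [0.731, 0.682, 0.0, 0.0]
ft_force: [0.1, 0.4, -0.8]
finger_gap: 0.0183
grip_force: 58.7
[ 0.61771295 -0.03884051  0.10719203] [-0.06177183  0.46704514 -0.58561632]
(np.int32(214), np.float64(281.05), np.float64(225.9), array([ 0.5954, -0.0386,  0.044 ]))
(np.int32(215), np.float64(355.13), np.float64(226.29), array([ 0.6397, -0.0419,  0.044 ]))
(np.int32(1053), np.float64(317.2), np.float64(255.11), array([ 0.6156, -0.0594,  0.044 ]))
```

View pics/c7.png

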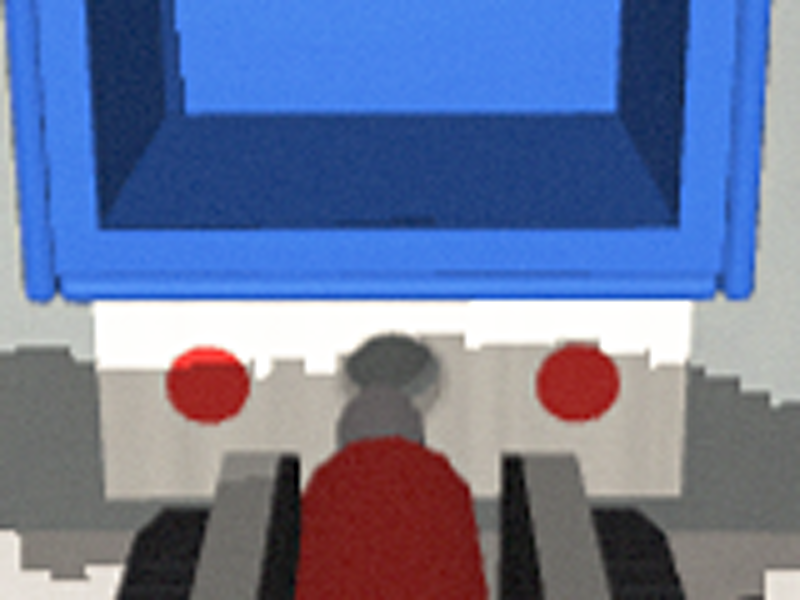

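```bash
python3 -m crank '[[0.01,0.001,0.0018,0,0,0,0],[0.01,0,0,-0.004,0,0,0],[0.01,0,0,-0.004,0,0,0],[0.01,0,0,-0.003,0,0,0],[0.01,0,0,0,0,0,0]]';python3 -m crank '[[0.01,0,0,-0.003,0,0,0],[0.01,0,0,-0.003,0,0,0],[0.01,0,0,0,0,0,0]]'
```

```text
time_s: 13.52
tool_pos: [0.6183, -0.0371, 0.0953]
orientation: [0.731, 0.682, -0.0, -0.0]
ft_force: [-0.1, -0.1, -0.6]
finger_gap: 0.0184
grip_force: 58.7
time_s: 13.9
tool_pos: [0.6183, -0.037, 0.0893]
orientation: [0.731, 0.682, -0.0, -0.0]
ft_force: [0.4, -1.3, -1.1]
finger_gap: 0.0183
grip_force: 58.6
```

```bash
python3 -m crank '[[0.01,0,0,-0.003,0,0,0],[0.01,0,0,-0.003,0,0,0],[0.01,0,0,0,0,0,0]]';python3 -m crank '[[0.01,0,0,-0.003,0,0,0],[0.01,0,0,-0.003,0,0,0],[0.01,0,0,0,0,0,0]]'
```

```text
time_s: 14.28
tool_pos: [0.6183, -0.037, 0.0833]
orientation: [0.731, 0.682, -0.0, -0.0]
ft_force: [0.1, -0.7, -0.8]
finger_gap: 0.0185
grip_force: 58.6
time_s: 14.65
tool_pos: [0.6183, -0.037, 0.0773]
orientation: [0.731, 0.682, -0.0, -0.0]
ft_force: [-0.2, -0.3, -0.6]
finger_gap: 0.0187
grip_force: 58.6
```

```bash
python3 -m crank '[[0.01,0,0,-0.002,0,0,0],[0.01,0,0,-0.0015,0,0,0],[0.01,0,0,-0.001,0,0,0],[0.01,0,0,0,0,0,0]]';python3 -m crank '[[0.01,0,0,-0.001,0,0,0],[0.01,0,0,-0.001,0,0,0],[0.01,0,0,0,0,0,0]]'
```

```text
time_s: 15.15
tool_pos: [0.6184, -0.037, 0.0732]
orientation: [0.731, 0.682, -0.0, -0.0]
ft_force: [-0.5, -1.5, -0.6]
finger_gap: 0.0189
grip_force: 58.7
time_s: 15.52
tool_pos: [0.6187, -0.0371, 0.0729]
orientation: [0.731, 0.682, 0.0, 0.0]
ft_force: [-5.5, -0.0, 9.1]
finger_gap: 0.0183
grip_force: 59.7
```

```bash
python3 -m crank '[[0.05,0,0,0,0,0,0],[0.05,0,0,0,0,0,0],[0.05,0,0,0.03,0,0,0],[0.05,0,0,0.05,0,0,0],[0.05,0,0,0.05,0,0,0],[0.05,0,0,0,0,0,0]]'
python3 - <<'E'
from h import *
s=sensors.read_state();print(s['joint_positions'].tolist(),s['tool_pos'].tolist())
c=snap('wrist');W=cloud(c)
m=(abs(W[...,0]-.617)<.015)&(abs(W[...,1]+.040)<.02)&(W[...,2]>.06);print(m.sum(),np.nanmedian(W[m][:,2]),np.nanpercentile(W[m][:,2],[5,95]), np.median(W[m],0))
m=(abs(W[...,0]-.617)<.03)&(abs(W[...,1]+.040)<.012)&(W[...,2]<.055)&(W[...,2]>.041);print('plate',m.sum(),np.median(W[m][:,2]))
E
python3 -m crank '[[0.05,-0.023,-0.005,0,0,0,-0.173],[0.05,-0.023,-0.005,0,0,0,-0.173],[0.05,-0.023,-0.005,0,0,0,-0.173],[0.05,-0.023,-0.005,0,0,0,-0.173],[0.05,-0.023,-0.005,0,0,0,-0.173],[0.05,-0.023,-0.005,0,0,0,-0.173],[0.05,-0.023,-0.005,0,0,0,-0.173],[0.05,-0.023,-0.005,0,0,0,-0.173],[0.05,0,0,0,0,0,0],[0.05,0,0,0,0,0,0]]'
python3 - <<'E'
from h import *
s=sensors.read_state();print(s['joint_positions'].tolist(),s['tool_pos'].tolist())
c=snap('wrist','w8.png');t=snap('top','t8.png');W=cloud(c)
H=cv2.cvtColor(c['image'],cv2.COLOR_RGB2HSV);m=(H[...,0]>45)&(H[...,0]<90)&(H[...,1]>110)&(H[...,2]>30)&(W[...,2]>.05)&(W[...,2]<.063)
n,l,st,ce=cv2.connectedComponentsWithStats(m.astype(np.uint8));i=1+st[1:,4].argmax();print(st[i])
P=W[l==i];r=cv2.minAreaRect((P[:,:2]*1000).astype(np.float32));print(r,np.median(P,0))
E
```

```text
time_s: 16.27
tool_pos: [0.6204, -0.0371, 0.2068]
orientation: [0.731, 0.682, 0.003, 0.004]
ft_force: [-0.6, 0.2, -0.0]
finger_gap: 0.0501
grip_force: 0.0
[-0.11923967165601519, 0.3333404419991052, 1.1683571223306353, 0.00017234596778452262, 1.6301977783980584, -0.04937469983656948] [0.6203621312697961, -0.03711519847380287, 0.20680045164872074]
4901 0.26805286718165006 [0.09116693 0.27389165] [ 0.61913916 -0.02546902  0.26805287]
plate 1335 0.04506847460239316
time_s: 17.58
tool_pos: [0.4347, -0.0769, 0.2005]
orientation: [0.998, 0.06, -0.0, -0.0]
ft_force: [0.1, -0.1, 0.4]
finger_gap: 0.05
grip_force: 0.0
[-0.25869956829757595, -0.1673912376433993, 1.7105334632223768, 5.890937260531683e-05, 1.5993304028261743, 1.192320192974426] [0.434732784236873, -0.07685705954255566, 0.2005284732872876]
[319 164  12  47 483]
((433.8528747558594, -80.25675964355469), (38.841312408447266, 9.104875564575195), 6.890239715576172) [ 0.43568766 -0.07997443  0.05659049]
```

Run:
```python
from h import *
c=load('top');W=cloud(c)
H=cv2.cvtColor(c['image'],cv2.COLOR_RGB2HSV);m=(H[...,0]>45)&(H[...,0]<90)&(H[...,1]>110)&(H[...,2]>30)&(W[...,2]>.05)&(W[...,2]<.063)
m&=(abs(W[...,0]-.434)<.04)&(abs(W[...,1]+.078)<.04)
P=W[m];r=cv2.minAreaRect((P[:,:2]*1000).astype(np.float32));print(len(P),r,np.median(P,0))
v,u=np.nonzero(m);print(px(c,u.mean(),v.mean(),.056))
print('pin',reds(c,(350,130,400,190),.091))
v,u=np.nonzero((abs(W[...,0]-.617)<.02)&(abs(W[...,1]+.040)<.02)&(W[...,2]>.07));print(len(u),np.percentile(W[v,u,2],[5,50,95]) if len(u) else 0, u.mean(),v.mean())
w=load('wrist')
for k,z in(('wrist',.029),):
    for r in reds(w,(0,0,640,400),z,100):print(r)
```

```text
7 ((417.66729736328125, -78.70594024658203), (4.7702202796936035, 5.277065277099609), 0.8616005778312683) [ 0.41765936 -0.07841308  0.05621276]
[ 0.41800031 -0.07818318  0.056     ]
pin [(np.int32(92), np.float64(368.16), np.float64(157.97), array([ 0.6162, -0.0376,  0.091 ])), (np.int32(12), np.float64(365.53), np.float64(170.65), array([ 0.5856, -0.0314,  0.091 ]))]
71 [0.07943424 0.09121679 0.0937591 ] 367.9154929577465 157.98591549295776
(np.int32(918), np.float64(13.14), np.float64(121.74), array([0.4531, 0.192 , 0.029 ]))
(np.int32(762), np.float64(92.21), np.float64(148.15), array([0.4381, 0.1262, 0.029 ]))
(np.int32(644), np.float64(160.17), np.float64(163.6), array([0.4313, 0.067 , 0.029 ]))
(np.int32(574), np.float64(433.27), np.float64(162.48), array([ 0.4617, -0.1749,  0.029 ]))
(np.int32(522), np.float64(395.9), np.float64(182.62), array([ 0.4393, -0.1453,  0.029 ]))
(np.int32(549), np.float64(429.51), np.float64(200.04), array([ 0.4267, -0.1792,  0.029 ]))
```

```bash
python3 -m crank '[[0.032,-0.0005,-0.002,-0.045,0,0,0],[0.032,0,0,-0.045,0,0,0],[0.032,0,0,-0.04,0,0,0],[0.032,0,0,-0.02,0,0,0],[0.032,0,0,-0.007,0,0,0],[0.032,0,0,0,0,0,0],[0,0,0,0,0,0,0],[0,0,0,0,0,0,0],[0,0,0,0,0,0,0],[0,0,0,0,0,0,0]]' 100;python3 -m crank '[[0,0,0,0,0,0,0],[0,0,0,0,0,0,0]]'
```

```text
time_s: 18.92
tool_pos: [0.435, -0.0792, 0.0456]
orientation: [0.998, 0.058, 0.001, 0.0]
ft_force: [0.1, 1.0, 5.6]
finger_gap: 0.0085
grip_force: 98.3
time_s: 19.18
tool_pos: [0.4349, -0.0792, 0.0455]
orientation: [0.998, 0.058, 0.001, 0.0]
ft_force: [-0.5, 1.0, 5.7]
finger_gap: 0.0084
grip_force: 98.3
```

```bash
python3 -m crank '[[0,0,0,0.005,0,0,0],[0,0,0,0.015,0,0,0],[0,0,0,0.025,0,0,0],[0,0,0,0.025,0,0,0],[0,0,0,0.025,0,0,0],[0,0,0,0.025,0,0,0],[0,0,0,0.02,0,0,0],[0,0,0,0.005,0,0,0],[0,0,0,0,0,0,0]]'
python3 - <<'E'
from h import *
s=sensors.read_state();print(s['orientation'],s['torque'],s['ft_force'])
c=snap('wrist');W=cloud(c);H=cv2.cvtColor(c['image'],cv2.COLOR_RGB2HSV)
for r in reds(c,(0,0,640,400),.18,100):print(r[:3],W[int(r[2]),int(r[1])].round(3))
E
```

```text
time_s: 20.3
tool_pos: [0.4338, -0.079, 0.1892]
orientation: [0.998, 0.058, 0.0, 0.0]
ft_force: [-1.1, -0.1, -2.3]
finger_gap: 0.0085
grip_force: 97.6
[9.98296551e-01 5.83437617e-02 4.13586180e-06 4.60672077e-05] [0.11268591 0.00136014 0.02816149] [-1.08997663 -0.12675222 -2.34324004]
(np.int32(671), np.float64(6.87), np.float64(123.71)) [0.453 0.188 0.027]
(np.int32(841), np.float64(81.31), np.float64(149.78)) [0.438 0.127 0.027]
(np.int32(711), np.float64(151.9), np.float64(165.57)) [0.431 0.069 0.026]
(np.int32(2731), np.float64(531.59), np.float64(230.79)) [ 0.461 -0.171  0.173]
(np.int32(4851), np.float64(486.45), np.float64(280.54)) [ 0.425 -0.168  0.157]
```

```bash
python3 -m crank '[[0,0.0016,0.0108,0,0,0,0.05],[0,0.0016,0.0108,0,0,0,0.111],[0,0.0016,0.0108,0,0,0,0.111],[0,0.0016,0.0108,0,0,0,0.111],[0,0.0016,0.0108,0,0,0,0.111],[0,0.0016,0.0108,0,0,0,0.111],[0,0.0016,0.0108,0,0,0,0.111],[0,0.0016,0.0108,0,0,0,0.111]]'; python3 -m crank '[[0,0.0016,0.0108,0,0,0,0.111],[0,0.0016,0.0108,0,0,0,0.111],[0,0.0016,0.0108,0,0,0,0.111],[0,0.0016,0.0108,0,0,0,0.111],[0,0.0016,0.0108,0,0,0,0.111],[0,0,0,-0.01,0,0,0],[0,0,0,-0.01,0,0,0],[0,0,0,0,0,0,0],[0,0,0,0,0,0,0]]'
python3 - <<'E'
from h import *
from scipy.optimize import least_squares
from scipy.spatial.transform import Rotation as R
D=[([.0529,1.4018],[.5234,.2494]),([.3333,1.1684],[.6204,.2068]),([-.1674,1.7105],[.4398,.2005])]
s=sensors.read_state();q=s['joint_positions'];p=s['tool_pos'];D.append((q[1:3],[np.sqrt(p[0]**2+p[1]**2-.037**2),p[2]]))
f=lambda x:np.ravel([[x[0]+x[1]*np.sin(a)+x[2]*np.sin(a+b)-r,x[3]+x[1]*np.cos(a)+x[2]*np.cos(a+b)-z] for (a,b),(r,z) in D])
o=least_squares(f,[0,.4,.4,0]);print(o.x,o.fun);print(q,p,R.from_quat(s['orientation']).as_matrix().round(3))
c=snap('wrist');W=cloud(c);t=snap('top','t9.png')
for r in reds(c,(0,0,640,400),.18,100):print(r[:3],W[int(r[2]),int(r[1])].round(3))
m=(t['image'].min(2)>190)
WT=cloud(t);m=(WT[...,2]>.12)&(WT[...,2]<.16)&(abs(WT[...,1]-.05)<.09)&(WT[...,0]>.45)&(WT[...,0]<.66);print(m.sum(),WT[m].min(0),WT[m].max(0))
for r in reds(t,(0,60,640,300),.15,20):print(r)
E
```

```text
time_s: 21.35
tool_pos: [0.4465, 0.0084, 0.1885]
orientation: [0.889, 0.457, -0.001, -0.0]
ft_force: [0.1, 0.1, -1.4]
finger_gap: 0.0082
grip_force: 97.6
time_s: 22.48
tool_pos: [0.4548, 0.0611, 0.1692]
orientation: [0.732, 0.681, -0.0, 0.0]
ft_force: [-0.5, 0.6, -0.7]
finger_gap: 0.0083
grip_force: 97.6
[ 0.00136338  0.37564655  0.49914815 -0.1833791 ] [-0.0063861   0.00016115  0.00181819 -0.00074332 -0.00206985  0.00033921
  0.00663775  0.00024296]
[ 5.31534647e-02 -9.60950118e-02  1.70913904e+00 -7.53333399e-05
  1.52856243e+00  1.26048500e-01] [0.45479045 0.06112897 0.16920982] [[ 0.073  0.997 -0.   ]
 [ 0.997 -0.073 -0.   ]
 [-0.    -0.    -1.   ]]
(np.int32(637), np.float64(301.24), np.float64(9.59)) [0.452 0.193 0.027]
(np.int32(696), np.float64(289.08), np.float64(104.29)) [0.437 0.129 0.027]
(np.int32(625), np.float64(288.06), np.float64(179.95)) [0.431 0.071 0.028]
(np.int32(2722), np.float64(535.4), np.float64(231.67)) [0.554 0.07  0.153]
(np.int32(4818), np.float64(492.16), np.float64(282.32)) [0.542 0.038 0.143]
(np.int32(639), np.float64(554.0), np.float64(330.92)) [ 0.616 -0.038  0.092]
(np.int32(236), np.float64(629.45), np.float64(351.92)) [ 0.725 -0.108  0.043]
845 [0.54563352 0.01351157 0.12316002] [0.61009248 0.08809952 0.15745892]
(np.int32(152), np.float64(425.88), np.float64(93.0), array([ 0.7549, -0.1589,  0.15  ]))
(np.int32(90), np.float64(368.18), np.float64(157.95), array([ 0.6021, -0.0282,  0.15  ]))
(np.int32(79), np.float64(324.3), np.float64(178.41), array([0.5543, 0.0678, 0.15  ]))
(np.int32(60), np.float64(340.02), np.float64(179.14), array([0.5535, 0.0335, 0.15  ]))
(np.int32(67), np.float64(269.79), np.float64(227.28), array([0.4459, 0.1828, 0.15  ]))
```

```bash
python3 -m crank '[[0,0.006,0,0.0055,0.0064,0.087,0],[0,0.006,0,0.0055,0.0064,0.087,0],[0,0.006,0,0.0055,0.0064,0.087,0],[0,0.0065,0,0.006,0.0064,0.087,0],[0,0,0,0,0,0,0],[0,0,0,0,0,0,0]]'
cat >> h.py <<'E'
from scipy.spatial.transform import Rotation as R
def tray():
    s=sensors.read_state();M=R.from_quat(s['orientation']).as_matrix();p=s['tool_pos'];L=p+M@[0,.153,.044]
    return s,M,p,L
E
python3 - <<'E'
from h import *
s,M,p,L=tray();q=s['joint_positions'];print(q,p,M.round(3),'lip',L)
r=np.sqrt(p[0]**2+p[1]**2-.037**2)
wr=.0014+.3756*np.sin(q[1])+.4991*np.sin(q[1]+q[2]); wz=-.1834+.3756*np.cos(q[1])+.4991*np.cos(q[1]+q[2])
th=q[1]+q[2]+q[4]-np.pi; print(th,(wr-r)/np.sin(th),(wz-p[2])/(np.cos(th)-1))
E
```

```text
time_s: 23.32
tool_pos: [0.4792, 0.0614, 0.1917]
orientation: [0.721, 0.671, -0.118, -0.127]
ft_force: [0.4, 0.5, -1.3]
finger_gap: 0.0082
grip_force: 98.0
[0.03153064 0.2136822  1.37251174 0.03773445 1.90085943 0.10966236] [0.47915964 0.06136178 0.19166019] [[ 0.072  0.938 -0.34 ]
 [ 0.997 -0.068  0.025]
 [ 0.    -0.34  -0.94 ]] lip [0.60770279 0.05210655 0.09819361]
0.3454607132071885 0.2906912769790104 0.2655229965575358
```

```bash
python3 -m crank '[[0,0.009,-0.0007,0.0093,0.0064,0.087,0],[0,0.009,-0.0007,0.0093,0.0064,0.087,0],[0,0.009,-0.0006,0.0094,0.0064,0.087,0],[0,0,0,0,0,0,0],[0,0,0,0,0,0,0]]'
python3 - <<'E'
from h import *
s,M,p,L=tray();print(s['joint_positions'],p,'lip',L,'tilt',np.degrees(np.arccos(-M[2,2])))
c=snap('wrist');W=cloud(c);t=snap('top','t10.png');WT=cloud(t)
for r in reds(t,(310,130,375,200),.1,4):print(r,WT[int(r[2]),int(r[1])].round(3))
E
```

```text
time_s: 23.95
tool_pos: [0.5059, 0.0595, 0.2198]
orientation: [0.698, 0.65, -0.204, -0.22]
ft_force: [-0.8, 0.1, -1.1]
finger_gap: 0.0085
grip_force: 98.3
[0.01781341 0.45765161 1.07790293 0.06489194 2.21143842 0.1121757 ] [0.50587187 0.05950477 0.21981381] lip [0.60602174 0.05237708 0.09626544] tilt 34.856301351539585
```

```bash
python3 -m crank '[[0,0.0118,-0.001,0.0065,0.0064,0.087,0],[0,0.0118,-0.001,0.006,0.0064,0.087,0],[0,0.012,-0.001,0.0052,0.0064,0.087,0],[0,0,0,0,0,0,0],[0,0,0,0,0,0,0],[0,0,0,0,0,0,0]]'
python3 - <<'E'
from h import *
s,M,p,L=tray();print(s['joint_positions'],p,'lip',L,'tilt',np.degrees(np.arccos(-M[2,2])))
for n in('wrist','scene','top'):
    c=snap(n,n+'11.png');W=cloud(c)
    for r in reds(c,(0,60,640,400),.1,8):
        w=W[int(r[2]),int(r[1])].round(3)
        if .4<w[0]<.7 and -.05<w[1]<.25: print(n,r[:3],w)
E
```

```text
time_s: 24.8
tool_pos: [0.5415, 0.0565, 0.2386]
orientation: [0.664, 0.618, -0.286, -0.309]
ft_force: [0.2, -0.2, -2.0]
finger_gap: 0.0087
grip_force: 98.3
[0.00677653 0.73613756 0.74339808 0.10619128 2.52708698 0.13699323] [0.54146145 0.05653856 0.23864801] lip [0.60643847 0.05201674 0.09338087] tilt 49.80559551902898
wrist (np.int32(558), np.float64(414.59), np.float64(102.76)) [0.44  0.13  0.028]
wrist (np.int32(487), np.float64(407.94), np.float64(162.23)) [0.431 0.07  0.026]
wrist (np.int32(620), np.float64(629.51), np.float64(300.48)) [0.62  0.009 0.068]
wrist (np.int32(45), np.float64(578.08), np.float64(336.95)) [ 0.596 -0.04   0.047]
wrist (np.int32(1899), np.float64(608.81), np.float64(375.65)) [ 0.619 -0.03   0.091]
scene (np.int32(59), np.float64(328.63), np.float64(179.48)) [ 0.587 -0.006  0.09 ]
scene (np.int32(20), np.float64(294.6), np.float64(186.16)) [0.642 0.065 0.076]
scene (np.int32(104), np.float64(357.01), np.float64(231.82)) [0.425 0.076 0.025]
scene (np.int32(114), np.float64(337.84), np.float64(240.19)) [0.43  0.139 0.026]
scene (np.int32(124), np.float64(311.69), np.float64(249.18)) [0.445 0.205 0.026]
top (np.int32(67), np.float64(269.8), np.float64(227.28)) [0.452 0.197 0.026]
top (np.int32(64), np.float64(296.71), np.float64(233.86)) [0.439 0.13  0.028]
```

```bash
python3 -m crank '[[0,0.0065,0,0.0025,0.0032,0.0435,0],[0,0.0065,0,0.0025,0.0032,0.0435,0],[0,0,0,0,0,0,0],[0,0,0,0.005,0,0,0],[0,0,0,-0.005,0,0,0],[0,0,0,0.005,0,0,0],[0,0,0,-0.003,0,0,0],[0,0,0,0,0,0,0],[0,0,0,0,0,0,0]]'
python3 - <<'E'
from h import *
s,M,p,L=tray();print(s['joint_positions'],p,'lip',L,'tilt',np.degrees(np.arccos(-M[2,2])))
for n in('wrist','scene'):
    c=snap(n,n+'12.png');W=cloud(c)
    for r in reds(c,(0,60,640,400),.1,8):
        w=W[int(r[2]),int(r[1])].round(3)
        if .45<w[0]<.7 and -.05<w[1]<.25: print(n,r[:3],w)
E
```

```text
time_s: 26.08
tool_pos: [0.5549, 0.0564, 0.2443]
orientation: [0.649, 0.604, -0.314, -0.338]
ft_force: [0.1, 0.4, -0.3]
finger_gap: 0.0084
grip_force: 98.3
[0.00492443 0.84181415 0.61121466 0.13448336 2.64310334 0.161847  ] [0.55485103 0.05638305 0.24430226] lip [0.6064645  0.05280777 0.09374242] tilt 54.99152274769135
wrist (np.int32(452), np.float64(631.74), np.float64(303.95)) [0.619 0.009 0.068]
wrist (np.int32(34), np.float64(585.66), np.float64(341.14)) [ 0.595 -0.042  0.046]
wrist (np.int32(1830), np.float64(611.93), np.float64(377.61)) [ 0.621 -0.029  0.091]
scene (np.int32(61), np.float64(328.6), np.float64(179.47)) [ 0.586 -0.005  0.09 ]
scene (np.int32(20), np.float64(294.75), np.float64(186.11)) [0.64  0.067 0.077]
```

```bash
python3 -m crank '[[0,0,0,0.01,0,0,0],[0,0,0,0.012,0,0,0],[0,-0.015,0,-0.006,-0.0088,-0.12,0],[0,-0.015,0,-0.006,-0.0088,-0.12,0],[0,-0.015,0,-0.006,-0.0088,-0.12,0],[0,-0.015,0,-0.006,-0.0088,-0.12,0],[0,-0.015,0,-0.008,-0.0088,-0.12,0],[0,-0.015,0,-0.01,-0.0088,-0.12,0],[0,-0.02,0,-0.01,-0.0088,-0.12,0],[0,-0.02,0,-0.01,-0.0088,-0.12,0]]'; python3 -m crank '[[0,-0.03,0,0,0,0,0],[0,0,0,0,0,0,0],[0,0,0,0,0,0,0]]'
python3 - <<'E'
from h import *
s,M,p,L=tray();print(s['joint_positions'],p,'lip',L,'\n',M.round(3))
for n in('wrist','top'):
    c=snap(n,n+'13.png');W=cloud(c)
    for r in reds(c,(0,60,640,400),.1,8):
        w=W[int(r[2]),int(r[1])].round(3)
        if .35<w[0]<.7 and -.25<w[1]<.35: print(n,r[:3],w)
E
```

```text
time_s: 27.42
tool_pos: [0.4245, 0.0564, 0.2057]
orientation: [0.732, 0.681, 0.003, 0.003]
ft_force: [-0.5, 0.0, -0.4]
finger_gap: 0.0086
grip_force: 98.2
time_s: 27.8
tool_pos: [0.3954, 0.0564, 0.2055]
orientation: [0.732, 0.681, 0.002, 0.002]
ft_force: [0.9, -0.8, -1.4]
finger_gap: 0.0085
grip_force: 98.2
[ 4.92106623e-02 -3.02684298e-01  1.81372160e+00 -6.95517542e-05
  1.62574642e+00  1.21310464e-01] [0.39544195 0.05640224 0.205485  ] lip [0.54825413 0.04538721 0.16221715] 
 [[ 0.072  0.997  0.005]
 [ 0.997 -0.072  0.   ]
 [ 0.001  0.005 -1.   ]]
wrist (np.int32(556), np.float64(359.87), np.float64(91.95)) [0.436 0.13  0.026]
wrist (np.int32(993), np.float64(625.14), np.float64(162.23)) [0.634 0.063 0.075]
wrist (np.int32(484), np.float64(354.61), np.float64(160.57)) [0.43  0.07  0.026]
wrist (np.int32(126), np.float64(611.57), np.float64(224.0)) [0.635 0.01  0.072]
wrist (np.int32(412), np.float64(600.04), np.float64(289.37)) [ 0.619 -0.038  0.091]
top (np.int32(166), np.float64(330.54), np.float64(151.97)) [0.638 0.051 0.062]
top (np.int32(89), np.float64(347.82), np.float64(155.49)) [0.628 0.01  0.069]
top (np.int32(91), np.float64(368.18), np.float64(157.95)) [ 0.618 -0.037  0.093]
top (np.int32(12), np.float64(365.53), np.float64(170.64)) [ 0.596 -0.037  0.047]
top (np.int32(68), np.float64(269.78), np.float64(227.28)) [0.452 0.197 0.025]
```

```bash
python3 -m crank '[[0,0.004,-0.0135,0,0,0,-0.138],[0,0.004,-0.0135,0,0,0,-0.138],[0,0.004,-0.0135,0,0,0,-0.138],[0,0.004,-0.0135,0,0,0,-0.138],[0,0.004,-0.0135,0,0,0,-0.138],[0,0.004,-0.0135,0,0,0,-0.138],[0,0.004,-0.0135,0,0,0,-0.138],[0,0.004,-0.0135,0,0,0,-0.138],[0,0.004,-0.0135,0,0,0,-0.138],[0,0.004,-0.0135,0,0,0,-0.138]]'; python3 -m crank '[[0,0,0,-0.04,0,0,0],[0,0,0,-0.04,0,0,0],[0,0,0,-0.04,0,0,0],[0,0,0,-0.025,0,0,0],[0,0,0,-0.008,0,0,0],[0,0,0,0,0,0,0],[0,0,0,0,0,0,0]]'
python3 - <<'E'
from h import *
s,M,p,L=tray();print(p,'lip',L,'\n',M.round(3),s['ft_force'])
E
```

```text
time_s: 29.15
tool_pos: [0.4355, -0.0793, 0.2042]
orientation: [0.998, 0.057, -0.0, 0.001]
ft_force: [-0.1, 0.1, -0.8]
finger_gap: 0.0087
grip_force: 98.3
time_s: 30.02
tool_pos: [0.4358, -0.0789, 0.0527]
orientation: [0.998, 0.059, 0.001, 0.002]
ft_force: [0.6, 0.1, -0.5]
finger_gap: 0.0085
grip_force: 98.2
[ 0.43584559 -0.07890099  0.05273538] lip [ 0.45410622 -0.23098148  0.00934096] 
 [[ 0.993  0.119  0.003]
 [ 0.119 -0.993 -0.004]
 [ 0.002  0.004 -1.   ]] [ 0.60231232  0.08666749 -0.50425309]
```

```bash
python3 -m crank '[[0,0,0,-0.003,0,0,0],[0,0,0,-0.002,0,0,0],[0,0,0,0,0,0,0]]'; python3 -m crank '[[0,0,0,-0.001,0,0,0],[0,0,0,-0.001,0,0,0],[0,0,0,0,0,0,0]]'
```

```text
time_s: 30.4
tool_pos: [0.4348, -0.0786, 0.0464]
orientation: [0.998, 0.059, 0.0, 0.002]
ft_force: [-0.1, 0.0, -0.5]
finger_gap: 0.0085
grip_force: 98.2
time_s: 30.78
tool_pos: [0.4351, -0.0787, 0.0456]
orientation: [0.998, 0.059, 0.0, 0.002]
ft_force: [-5.8, 1.0, 9.7]
finger_gap: 0.0084
grip_force: 100.0
```

```bash
python3 -m crank '[[0.032,0,0,0,0,0,0],[0.032,0,0,0,0,0,0],[0.032,0,0,0.02,0,0,0],[0.032,0,0,0.05,0,0,0],[0.032,0,0,0.05,0,0,0],[0.045,-0.001,0.05,0.02,0,0,-0.095],[0.045,-0.001,0.05,0,0,0,-0.095],[0.045,-0.002,0.048,0,0,0,0],[0.045,0,0,0,0,0,0],[0.045,0,0,0,0,0,0]]'
cat >> h.py <<'E'
def look(n,f=None):
    c=snap(n,f);W=cloud(c)
    for r in reds(c,(0,60,640,400),.028,8):
        w=W[int(r[2]),int(r[1])]
        if .35<w[0]<.7 and -.25<w[1]<.35: print(n,r[:3],w.round(4),'at top z',px(c,r[1],r[2],.026).round(4))
    return c
E
python3 - <<'E'
from h import *
s=sensors.read_state();print(s['tool_pos'],s['orientation'])
c=look('wrist','w14.png');t=look('top','t14.png')
W=cloud(t);m=(abs(W[...,0]-.445)<.06)&(W[...,1]<-.12)&(W[...,1]>-.225)&(t['image'].min(2)>170);print('pan',m.sum(),np.percentile(W[m][:,2],[5,50,95]))
E
```

```text
time_s: 32.02
tool_pos: [0.4309, 0.0691, 0.1842]
orientation: [0.999, -0.035, -0.0, 0.002]
ft_force: [0.5, -1.2, -0.1]
finger_gap: 0.0448
grip_force: 0.0
[0.43085894 0.06912956 0.1842436 ] [ 9.99374488e-01 -3.53210141e-02 -1.02526656e-04  1.74570185e-03]
wrist (np.int32(705), np.float64(171.13), np.float64(168.11)) [0.4529 0.1947 0.0273] at top z [0.4526 0.1952 0.026 ]
wrist (np.int32(589), np.float64(250.89), np.float64(179.98)) [0.4386 0.1289 0.0273] at top z [0.4373 0.1286 0.026 ]
wrist (np.int32(549), np.float64(320.35), np.float64(183.93)) [0.4306 0.0691 0.0268] at top z [0.4296 0.0689 0.026 ]
top (np.int32(165), np.float64(330.53), np.float64(151.97)) [0.638  0.0513 0.0632] at top z [0.6451 0.0478 0.026 ]
top (np.int32(88), np.float64(347.82), np.float64(155.48)) [0.6272 0.0105 0.0706] at top z [0.637  0.0038 0.026 ]
top (np.int32(92), np.float64(368.17), np.float64(157.94)) [ 0.6188 -0.0373  0.09  ] at top z [ 0.6318 -0.048   0.026 ]
top (np.int32(12), np.float64(365.54), np.float64(170.65)) [ 0.5969 -0.0373  0.0438] at top z [ 0.5989 -0.0413  0.026 ]
top (np.int32(66), np.float64(269.79), np.float64(227.29)) [0.4524 0.1971 0.0264] at top z [0.4518 0.1952 0.026 ]
pan 1039 [0.00046163 0.003613   0.02090782]
```

```bash
python3 -m crank '[[0.045,0,0,-0.05,0,0,0],[0.045,0,0,-0.05,0,0,0],[0.045,0,0,-0.036,0,0,0],[0.045,0,0,-0.018,0,0,0],[0.045,0,0,0,0,0,0],[0.01,0,0,0,0,0,0],[0.01,0,0,0,0,0,0],[0.01,0,0,0,0,0,0],[0.01,0,0,0,0,0,0],[0.01,0,0,0,0,0,0]]' 50; python3 -m crank '[[0.01,0,0,0.03,0,0,0],[0.01,0,0,0.05,0,0,0],[0.01,0,0,0.05,0,0,0],[0.01,0,0,0,0,0,0]]'
```

```text
time_s: 33.38
tool_pos: [0.4318, 0.0692, 0.0317]
orientation: [0.999, -0.036, 0.001, 0.002]
ft_force: [-0.7, -3.2, 6.8]
finger_gap: 0.0196
grip_force: 49.3
time_s: 33.88
tool_pos: [0.4329, 0.0697, 0.1649]
orientation: [0.999, -0.035, 0.004, 0.001]
ft_force: [0.8, -0.7, -0.1]
finger_gap: 0.0197
grip_force: 49.0
```

```bash
python3 -m crank '[[0.01,0.0473,0.0031,0,0,0,0],[0.01,0.0473,0.0031,0,0,0,0],[0.01,0.0473,0.0031,0,0,0,0],[0.01,0.0473,0.0031,0,0,0,0],[0.01,0,0,-0.03,0,0,0],[0.01,0,0,-0.02,0,0,0],[0.01,0,0,0,0,0,0]]'
python3 - <<'E'
from h import *
look('wrist')
E
```

```text
time_s: 34.75
tool_pos: [0.6183, 0.0818, 0.1076]
orientation: [0.999, -0.035, -0.003, 0.002]
ft_force: [-0.5, 0.4, -0.2]
finger_gap: 0.0199
grip_force: 49.0
wrist (np.int32(176), np.float64(534.32), np.float64(172.98)) [ 0.6416 -0.0408  0.0463] at top z [ 0.6351 -0.0541  0.026 ]
wrist (np.int32(2546), np.float64(375.08), np.float64(212.31)) [0.6357 0.0542 0.0772] at top z [0.6159 0.0463 0.026 ]
wrist (np.int32(1558), np.float64(459.62), np.float64(214.15)) [0.6287 0.0101 0.0699] at top z [ 0.6107 -0.0087  0.026 ]
wrist (np.int32(2919), np.float64(572.56), np.float64(238.93)) [ 0.6227 -0.032   0.0927] at top z [ 0.5875 -0.0851  0.026 ]
wrist (np.int32(2376), np.float64(319.77), np.float64(271.88)) [0.6202 0.0827 0.1031] at top z [0.5749 0.0853 0.026 ]
wrist (np.int32(114), np.float64(205.16), np.float64(393.7)) [0.461  0.1888 0.0133] at top z [0.4739 0.1823 0.026 ]
```

```bash
python3 -m crank '[[0.01,0,-0.003,0.006,0,0,0],[0.01,0,0,0,0,0,0],[0.034,0,0,0,0,0,0],[0.034,0,0,0,0,0,0],[0.034,0,0,0.03,0,0,0],[0.045,-0.045,0.0115,0.03,0,0,0],[0.045,-0.045,0.012,0,0,0,0],[0.045,-0.045,0.012,0,0,0,0],[0.045,-0.047,0.0125,0,0,0,0],[0.045,0,0,0,0,0,0]]'
python3 - <<'E'
from h import *
print(sensors.read_state()['tool_pos'])
look('wrist');look('top')
E
```

```text
time_s: 36.05
tool_pos: [0.4359, 0.1275, 0.1763]
orientation: [0.999, -0.035, -0.0, 0.001]
ft_force: [0.2, 0.6, 0.8]
finger_gap: 0.0454
grip_force: 0.0
[0.43587033 0.1274509  0.17630533]
wrist (np.int32(644), np.float64(237.49), np.float64(171.09)) [0.4527 0.1957 0.0263] at top z [0.4526 0.1954 0.026 ]
wrist (np.int32(582), np.float64(318.44), np.float64(184.08)) [0.4371 0.1292 0.027 ] at top z [0.4367 0.1288 0.026 ]
top (np.int32(239), np.float64(327.1), np.float64(153.92)) [0.6298 0.0591 0.0753] at top z [0.6398 0.0564 0.026 ]
top (np.int32(89), np.float64(347.81), np.float64(155.48)) [0.6278 0.0102 0.0681] at top z [0.637  0.0038 0.026 ]
top (np.int32(90), np.float64(368.17), np.float64(157.96)) [ 0.618  -0.0368  0.0931] at top z [ 0.6318 -0.048   0.026 ]
top (np.int32(12), np.float64(365.54), np.float64(170.64)) [ 0.5967 -0.0371  0.0447] at top z [ 0.5989 -0.0413  0.026 ]
```

```bash
python3 -m crank '[[0.045,0.001,0.0013,-0.05,0,0,0],[0.045,0,0,-0.05,0,0,0],[0.045,0,0,-0.032,0,0,0],[0.045,0,0,-0.015,0,0,0],[0.045,0,0,0,0,0,0],[0.01,0,0,0,0,0,0],[0.01,0,0,0,0,0,0],[0.01,0,0,0,0,0,0],[0.01,0,0,0,0,0,0],[0.01,0,0,0,0,0,0]]' 50; python3 -m crank '[[0.01,0,0,0.03,0,0,0],[0.01,0,0,0.05,0,0,0],[0.01,0,0,0.05,0,0,0],[0.01,0.044,-0.024,0,0,0,0],[0.01,0.044,-0.024,0,0,0,0],[0.01,0.044,-0.024,0,0,0,0],[0.01,0.044,-0.024,0,0,0,0],[0.01,0,0,0,0,0,0],[0.01,0,0,0,0,0,0]]'
python3 - <<'E'
from h import *
look('wrist')
E
```

```text
time_s: 37.4
tool_pos: [0.4403, 0.1282, 0.0311]
orientation: [0.999, -0.036, 0.002, 0.001]
ft_force: [-0.5, -1.2, 6.1]
finger_gap: 0.02
grip_force: 49.1
time_s: 38.52
tool_pos: [0.6147, 0.0324, 0.1594]
orientation: [0.999, -0.036, -0.0, 0.001]
ft_force: [0.2, -0.0, 0.0]
finger_gap: 0.0202
grip_force: 49.1
wrist (np.int32(158), np.float64(420.7), np.float64(158.06)) [ 0.6394 -0.0412  0.0445] at top z [ 0.6353 -0.0471  0.026 ]
wrist (np.int32(2774), np.float64(279.92), np.float64(190.72)) [0.6315 0.0581 0.0754] at top z [0.6168 0.0645 0.026 ]
wrist (np.int32(1025), np.float64(356.38), np.float64(185.78)) [0.6299 0.008  0.0707] at top z [0.6166 0.0035 0.026 ]
wrist (np.int32(1640), np.float64(431.43), np.float64(204.31)) [ 0.6216 -0.0339  0.0939] at top z [ 0.5967 -0.0564  0.026 ]
wrist (np.int32(2401), np.float64(319.68), np.float64(275.97)) [0.6149 0.0335 0.1553] at top z [0.5379 0.0382 0.026 ]
wrist (np.int32(40), np.float64(174.19), np.float64(360.91)) [0.4536 0.1845 0.0205] at top z [0.4575 0.1813 0.026 ]
```

```bash
python3 -m crank '[[0.01,-0.003,-0.001,-0.03,0,0,0],[0.01,0,0,-0.018,0,0,0],[0.01,0,0,0,0,0,0],[0.034,0,0,0,0,0,0],[0.034,0,0,0,0,0,0],[0.034,0,0,0.03,0,0,0],[0.045,-0.038,0.04,0.03,0,0,0],[0.045,-0.04,0.041,0,0,0,0],[0.045,-0.04,0.041,0,0,0,0],[0.045,-0.04,0.041,0,0,0,0]]'; python3 -m crank '[[0.045,0,0,0,0,0,0],[0.045,0,0,0,0,0,0]]'
python3 - <<'E'
from h import *
print(sensors.read_state()['tool_pos'])
look('wrist');look('top')
E
```

```text
time_s: 39.83
tool_pos: [0.4531, 0.195, 0.1723]
orientation: [0.999, -0.036, 0.001, 0.001]
ft_force: [0.4, 0.2, -0.1]
finger_gap: 0.045
grip_force: 0.0
time_s: 40.08
tool_pos: [0.4547, 0.1938, 0.172]
orientation: [0.999, -0.035, 0.001, 0.001]
ft_force: [-0.2, 0.7, -0.6]
finger_gap: 0.0451
grip_force: 0.0
[0.45470867 0.19384635 0.17204615]
wrist (np.int32(600), np.float64(318.21), np.float64(190.21)) [0.452  0.1959 0.0263] at top z [0.4517 0.1957 0.026 ]
top (np.int32(298), np.float64(329.72), np.float64(155.95)) [0.6318 0.0527 0.0476] at top z [0.6347 0.0497 0.026 ]
top (np.int32(91), np.float64(347.79), np.float64(155.98)) [0.6274 0.0104 0.0699] at top z [0.6357 0.0039 0.026 ]
top (np.int32(94), np.float64(368.11), np.float64(158.42)) [ 0.616  -0.0372  0.0912] at top z [ 0.6306 -0.0478  0.026 ]
top (np.int32(12), np.float64(365.45), np.float64(171.1)) [ 0.594  -0.0371  0.0453] at top z [ 0.5977 -0.0411  0.026 ]
```

```bash
python3 -m crank '[[0.045,-0.0022,0.0018,-0.05,0,0,0],[0.045,0,0,-0.05,0,0,0],[0.045,0,0,-0.03,0,0,0],[0.045,0,0,-0.013,0,0,0],[0.045,0,0,0,0,0,0],[0.01,0,0,0,0,0,0],[0.01,0,0,0,0,0,0],[0.01,0,0,0,0,0,0],[0.01,0,0,0,0,0,0],[0.01,0,0,0,0,0,0]]' 50; python3 -m crank '[[0.01,0,0,0.03,0,0,0],[0.01,0,0,0.05,0,0,0],[0.01,0,0,0.05,0,0,0],[0.01,0,0,0,0,0,0]]'
python3 - <<'E'
from h import *
t=load('top');W=cloud(t);im=t['image'].astype(int)
for x in np.arange(.59,.66,.007):
    r=[]
    for y in np.arange(-.01,.125,.007):
        m=(abs(W[...,0]-x)<.0035)&(abs(W[...,1]-y)<.0035);P=W[m][:,2];o=(im[m][:,0]-im[m][:,2]>40).any() if len(P) else 0
        r.append(('%3d'%(np.median(P)*1000)if len(P) else '  .')+('*' if o else ' '))
    print('%.3f'%x,*r)
print(sensors.read_state()['tool_pos'])
E
```

```text
time_s: 41.42
tool_pos: [0.4532, 0.1959, 0.03]
orientation: [0.999, -0.035, 0.002, 0.001]
ft_force: [-0.8, -2.2, 6.8]
finger_gap: 0.0197
grip_force: 49.0
time_s: 41.92
tool_pos: [0.4541, 0.1965, 0.1634]
orientation: [0.999, -0.035, 0.005, -0.0]
ft_force: [0.1, 0.3, -0.6]
finger_gap: 0.0198
grip_force: 49.1
0.590  49   69   70   66   62   59   51   54   45   44   44   43   41   39   38   44   38   37   35   37 
0.597  91   92   90    .   91   91   92   93   91   72   68   65   71   71   79   65   62   69   46   45 
0.604  91   90   48   49   49   74*  74*  75*   .    .    .    .   76*  66*   .   91   91   90   44   44 
0.611  93   68   48   50*  48*  75*  74*  74*  47   48   48   46*  71*  72*  71*  47   47   91   44   43 
0.618  93   65*  64*  67*  50*  75*  73*  67*  49*  46   48   49*  74*  75*  73*  49   48   90   44   45 
0.625  92   66*  68*  68*  55*  47   66*  69*  68*  48*  51*  73*  73*  74*  73*  49   48   91   45   44 
0.632  93   65*  68*  69*  62*  47   65*  68*  69*  63*  74*  73*  72*   .   47   48   49   91   44   43 
0.639  92   63*  70*  69*  62*  48   63*  69*  67*  75*  76*  75*  48*  48   47   48   48   91   44   44 
0.646  92   78   80   76   73   71   74*  75*  75*  71*  78*  76*  63   49   48   48   49   91   45   45 
0.653  89    .   89   91   91   91   92   91   92   92   92   91   88   84   81   76   77   92   45   43 
0.660   .    .    .    .    .    .    .    .    .    .    .    .    .   91    .   90   92   93   44   44 
[0.45409881 0.1965389  0.16342402]
```

```bash
python3 -m crank '[[0.01,0.045,-0.0281,0,0,0,0],[0.01,0.045,-0.0281,0,0,0,0],[0.01,0.045,-0.0281,0,0,0,0],[0.01,0.045,-0.0281,0,0,0,0],[0.01,0,0,-0.02,0,0,0],[0.01,0,0,-0.02,0,0,0],[0.01,0,0,-0.006,0,0,0],[0.01,0,0,0,0,0,0]]'
python3 - <<'E'
from h import *
look('wrist')
E
```

```text
time_s: 42.92
tool_pos: [0.6313, 0.084, 0.112]
orientation: [0.999, -0.035, -0.0, 0.002]
ft_force: [-0.0, -0.6, -0.3]
finger_gap: 0.0203
grip_force: 49.1
wrist (np.int32(221), np.float64(530.25), np.float64(196.8)) [ 0.639  -0.0409  0.0459] at top z [ 0.6313 -0.0538  0.026 ]
wrist (np.int32(6046), np.float64(365.83), np.float64(258.84)) [0.6377 0.065  0.1068] at top z [0.5937 0.0551 0.026 ]
wrist (np.int32(1231), np.float64(459.62), np.float64(237.28)) [0.6266 0.0096 0.0693] at top z [ 0.6055 -0.0091  0.026 ]
wrist (np.int32(2674), np.float64(566.78), np.float64(260.93)) [ 0.622  -0.0324  0.0922] at top z [ 0.5821 -0.0847  0.026 ]
```

Release slightly higher, retreat, and inspect.

```bash
python3 -m crank '[[0.01,0.002,0,0.003,0,0,0],[0.01,0,0,0,0,0,0],[0.032,0,0,0,0,0,0],[0.032,0,0,0,0,0,0],[0.032,0,0,0.04,0,0,0],[0.032,-0.04,0,0.04,0,0,0],[0.032,-0.05,0.02,0.01,0,0,0],[0.032,-0.05,0.02,0,0,0,0],[0.032,-0.04,0.02,0,0,0,0],[0.032,0,0,0,0,0,0]]'
python3 - <<'E'
from h import *
t=look('top');s=snap('scene')
A=cv2.resize(t['image'][125:275,270:450,::-1],(720,600),interpolation=cv2.INTER_CUBIC)
cv2.imwrite('pics/fin.png',A)
W=cloud(t);im=t['image'].astype(int)
m=(im[...,0]-im[...,2]>70)&(abs(W[...,0]-.622)<.05)&(W[...,1]>-.01)&(W[...,1]<.12);print(m.sum(),W[m].max(0),W[m].min(0))
E
```

```text
time_s: 44.22
tool_pos: [0.4523, 0.1443, 0.2057]
orientation: [0.999, -0.034, 0.0, 0.001]
ft_force: [-0.2, 0.0, 0.7]
finger_gap: 0.0317
grip_force: 0.0
top (np.int32(400), np.float64(325.76), np.float64(154.19)) [0.6274 0.0638 0.0746] at top z [0.639  0.0598 0.026 ]
top (np.int32(89), np.float64(347.79), np.float64(155.99)) [0.6276 0.0103 0.0688] at top z [0.6357 0.0039 0.026 ]
top (np.int32(94), np.float64(368.11), np.float64(158.42)) [ 0.6158 -0.037   0.0923] at top z [ 0.6306 -0.0478  0.026 ]
top (np.int32(12), np.float64(365.45), np.float64(171.1)) [ 0.5942 -0.0372  0.0444] at top z [ 0.5977 -0.0411  0.026 ]
447 [0.64737818 0.10253708 0.10053163] [ 0.60075636 -0.00099037  0.04820126]
```

View pics/fin.png

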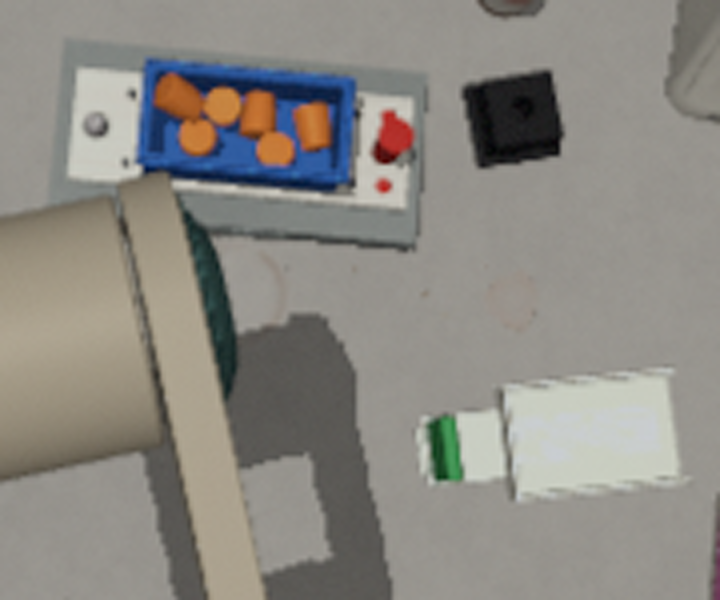

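Run:
```python
from h import *
t=load('top');W=cloud(t);im=t['image'].astype(int)
for v in range(141,157):
    print(v,*['%4d%s'%(W[v,u,2]*1000,'*' if im[v,u,0]-im[v,u,2]>50 else ' ') for u in range(305,330)])
print(W[148,308],W[148,320])
```

```text
141   35    90    90    91    92    90    93    91    94    93    89    89    94    91    92    90    91    92    93    91    91    91    91    95    91 
142   36    93    90    90    93    89    90    93    92    91    92    93    90    92    92    92    95    92    92    92    95    91    92    93    91 
143   89    92    93    88    81    80    89    90    92    83    83    85    90    89    87    90    89    91    91    94    93    90    89    92    95 
144   90    89    91    77    72    84    88*   91*   95*   96*   90    77    77    79    81    76    82    83    83    84    84    82    88    91    88 
145   90    95    91    68    82    87*   94*   94*   97*   97*   89*   92*   66    73    74    74    74    77    73    76    78    76    79    81    79 
146   92    93    91    57    84*   87*   91*   95*  100*   96*   94*   95*   88*   63    63    65    63    62    66    66    69    67    70    71    70 
147   94    92    90    83    86*   91*   95*   98*   99*   96*   97*   95*   93*   89*   52    52    53    55    77*   78*   74*   79*   76*   60*   61 
148   87    89    90  
[... 321 characters left out ...]
 96*   95*   93*   97*   94*   93*   91*   90*   88*   88*   87*   72*   75*   78*   72*   75*   75*   75*   75*   74*
151   89    93    90    50    92*   91*   93*   93*   91*   93*   94*   91*   91*   90*   88*   87*   74*   73*   75*   73*   74*   74*   76*   76*   77*
152   93    91    92    49    48    48    86*   89*   90*   91*   86*   88*   87*   85*   86*   48*   73*   73*   75*   72*   73*   76*   75*   75*   77*
153   92    92    90    46    51    48    48    47    85*   86*   86*   87*   86*   80*   83*   47    49*   72*   73*   75*   75*   74*   73*   76*   76*Traceback (most recent call last):
  File "<stdin>", line 4, in <module>
ValueError: cannot convert float NaN to integer
```

```bash
python3 -m crank '[[0,0.0454,-0.0137,0,0,0,0],[0,0.0454,-0.0137,0,0,0,0],[0,0.0454,-0.0137,0,0,0,0],[0,0.0455,-0.0137,0,0,0,0],[0,0,0,-0.04,0,0,0],[0,0,0,-0.035,0,0,0],[0,0,0,0,0,0,0],[0,0,0,0,0,0,0]]' 20; python3 -m crank '[[0,0,0,-0.006,0,0,0],[0,0,0,-0.005,0,0,0],[0,0,0,0,0,0,0]]'
```

```text
time_s: 45.32
tool_pos: [0.6368, 0.0881, 0.1319]
orientation: [0.999, -0.036, 0.001, 0.001]
ft_force: [1.2, -0.9, 0.3]
finger_gap: 0.0004
grip_force: 0.0
time_s: 45.7
tool_pos: [0.6356, 0.0885, 0.119]
orientation: [0.999, -0.035, -0.0, 0.002]
ft_force: [0.1, 0.5, 0.2]
finger_gap: -0.0001
grip_force: 0.0
```

```bash
python3 -m crank '[[0,-0.001,0,-0.002,0,0,0],[0,0,0,-0.002,0,0,0],[0,0,0,0,0,0,0]]'; python3 -m crank '[[0,0,0,-0.002,0,0,0],[0,0,0,-0.002,0,0,0],[0,0,0,0,0,0,0]]';  python3 -m crank '[[0,0,0,-0.002,0,0,0],[0,0,0,0,0,0,0]]'
```

```text
time_s: 46.08
tool_pos: [0.6346, 0.0885, 0.1151]
orientation: [0.999, -0.036, -0.0, 0.002]
ft_force: [0.1, 0.5, 0.2]
finger_gap: -0.0001
grip_force: 0.0
time_s: 46.45
tool_pos: [0.6346, 0.0884, 0.1109]
orientation: [0.999, -0.036, -0.0, 0.002]
ft_force: [-0.6, 1.1, -0.0]
finger_gap: 0.0003
grip_force: 0.0
time_s: 46.7
tool_pos: [0.6347, 0.0885, 0.109]
orientation: [0.999, -0.036, -0.0, 0.002]
ft_force: [-0.4, 0.3, 0.4]
finger_gap: -0.0
grip_force: 0.0
```

```bash
python3 -m crank '[[0,0,0,-0.002,0,0,0],[0,0,0,-0.002,0,0,0],[0,0,0,0,0,0,0]]'; python3 -m crank '[[0,0,0,-0.002,0,0,0],[0,0,0,-0.002,0,0,0],[0,0,0,0,0,0,0]]'
python3 - <<'E'
from h import *
look('wrist')
E
```

```text
time_s: 47.08
tool_pos: [0.6346, 0.0885, 0.105]
orientation: [0.999, -0.036, -0.0, 0.002]
ft_force: [0.1, -0.4, 0.4]
finger_gap: -0.0003
grip_force: 0.0
time_s: 47.45
tool_pos: [0.6346, 0.0885, 0.101]
orientation: [0.999, -0.036, -0.0, 0.002]
ft_force: [0.5, 0.0, 0.2]
finger_gap: 0.0
grip_force: 0.0
wrist (np.int32(244), np.float64(549.06), np.float64(207.49)) [ 0.6386 -0.0414  0.0453] at top z [ 0.6305 -0.055   0.026 ]
wrist (np.int32(4234), np.float64(403.16), np.float64(264.35)) [0.6224 0.047  0.0701] at top z [0.5971 0.0363 0.026 ]
wrist (np.int32(1243), np.float64(476.22), np.float64(252.62)) [0.6258 0.0092 0.0687] at top z [ 0.6023 -0.0114  0.026 ]
wrist (np.int32(2989), np.float64(596.21), np.float64(279.29)) [ 0.621  -0.0344  0.0921] at top z [ 0.5765 -0.0934  0.026 ]
```

```bash
python3 -m crank '[[0,0,0,0.03,0,0,0],[0,0,0,0.05,0,0,0],[0,-0.04,0.02,0.03,0,0,0],[0,-0.05,0.02,0,0,0,0],[0,-0.05,0.02,0,0,0,0],[0,-0.04,0.01,0,0,0,0],[0,0,0,0,0,0,0]]'
python3 - <<'E'
from h import *
t=look('top');W=cloud(t);im=t['image'].astype(int)
for v in range(141,164):
    print(v,*['%3d%s'%(np.nan_to_num(W[v,u,2])*1000,'*' if im[v,u,0]-im[v,u,2]>50 else ' ') for u in range(305,352)])
E
```

```text
time_s: 48.38
tool_pos: [0.4531, 0.1592, 0.2118]
orientation: [0.999, -0.034, 0.0, 0.001]
ft_force: [0.7, 0.2, -0.4]
finger_gap: 0.0002
grip_force: 0.0
top (np.int32(382), np.float64(326.2), np.float64(154.54)) [0.6275 0.0614 0.0748] at top z [0.6382 0.0587 0.026 ]
top (np.int32(89), np.float64(347.78), np.float64(156.0)) [0.6253 0.0102 0.0683] at top z [0.6357 0.0039 0.026 ]
top (np.int32(94), np.float64(368.11), np.float64(158.42)) [ 0.6162 -0.0373  0.0906] at top z [ 0.6306 -0.0478  0.026 ]
top (np.int32(12), np.float64(365.46), np.float64(171.1)) [ 0.5937 -0.0368  0.0468] at top z [ 0.5977 -0.0411  0.026 ]
141  35   93   92   93   92   93   92   89   96   94   92   93   90   94   88   90   90   92   94   89   91   90   91   92   92   92   36   36   36   37   36   34   36   36   35   32   37   34   36   36   36   37   37   35   37   36   36 
142  33   92   93   92   89   91   91   88   92   91   92   94   93   91   92   91   93   90   92   91   92   92   91   91   92   89   92   93   95   91   94   90   91   92   93   91   88   36   38   36   37   35   35   38   36   37   37 
143 
[... 4313 characters left out ...]
44   49   48   48   47   46   49   47   70   75*  73*  74*  78*  74*  74*  72*  48   51   47   46   46   47   47   47   48   50   47   72*  75*  75*  72*  74*  76*  72*  76*  74*  49   45   58   63*  68*  65*  59*  59*  55*
162  92   92   47   47   45   48   48   50   48   46   46   70*  75*  75*  72*  71*  73*  48*  47   49   49   50   47   47   47   47   48   45   48   74*  75*  72*  74*  74*  77*  75*  74*  74*  47   50   50   56   53*  46   45   46   50 
163  90   91   92   93   92   92   91   92   94   47   48   48   61   65*  66*  64*  48   46   51   47   50   48   47   48   45   46   49   49   50   74*  76*  76*  75*  73*  73*  78*  74*  75*  48*  48   48   47   50   47   48   50   50
```

```bash
python3 -c "
from h import *
print(job.hand_in())"
```

```text
the job is handed in; nothing more can be done
None
```

The tub is locked on the shaker with the pin fully home, the tray is flat on the worktop, all six stoppers are on the tub floor, the beaker and bottle were not approached, and the job was handed in at about 48 s.

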